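# Clear the jammed clasp feeder into the sorting tray

### The arm

A 7-joint arm with a two-finger parallel gripper is mounted at the origin on the work surface. World frame = base frame: x ahead of the robot, y to its left, z up, the work surface at z = 0. Lengths are in m, angles in rad, forces in N, time in s.
With the tool pointing down it reaches from about 0.4 to 0.85 m from the base axis. Payload 10.4 kg.
Tool frame: the origin (TCP) lies on the mounting face of the last link; the fingertips stand r.tips_ahead ahead of it and the grasp point (between the pads) lies 164 mm ahead of it (r.tips_ahead is the distance from the TCP to the fingertips, in m); z points along the fingers, y is the line along which they close (so a half turn about z gives the same grasp; the last joint's range is limited). The gripper opens to 87 mm and grips with 3 to 60 N. Pads are 19 mm wide; open, the fingers measure 117 mm over their backs; the gripper's body (75 mm by 190 mm) begins 51 mm behind the grasp point.
Start: joints at [1.228, 0.332, -0.065, 1.46, 0.022, 1.35, -0.088], TCP at [0.196, -0.593, 0.405] pointing down, gripper open.
Joint ranges: [-2.6, 2.6], [-0.5, 2.12], [-1.47, 1.34], [0.16, 2.42], [-1.27, 4.41], [0.06, 2.06], [-2.6, 2.6]. Speed limits (rad/s): [2.22, 2.22, 2.79, 2.79, 3.14, 3.14, 3.14].

### API

Orientations are given as a unit quaternion [x, y, z, w].
In Python, from bench import telemetry, imaging, job, r gives the robot as it stands.
- The arm moves only by the tool move_arm, never from a script. Its argument "steps" is a list of rows, each an object of numbers: "dx", "dy", "dz": the shift along the tool's x, y, z in cm; "spin": the turn about the tool's z in rad. In form: [{"dx": .., "dy": .., "dz": .., "spin": ..}, ...]. A call has 1 to 12 rows; each row shifts and turns the commanded pose from where the row before left it, along the tool's axes as they then stand; what a row does not reach is not made up. A row lasts 1/10 s, in which the tool goes at most 50 mm and 8.59 degrees, less where a joint would pass 70% of its speed; a pose out of reach is approached as far as the arm can. A call with a gripper value outside its range is refused whole. "claw" is the finger opening in cm, from 0 to 8.7, set as the call begins (left out, the last holds). The fingers move at their own pace and stop on an object; "squeeze" is the grip in N (left out, the last holds). Time passes only in rows, so rows that do not move let the fingers close. It gives the time, the measured TCP pose, the force, the opening and the grip force at its end, in the units of the state.
- telemetry.read_state(): the state, without advancing time (a new reading comes with each control period).
- imaging.camera(name): name is "side" or "top" or "wrist"; returns a dict with "img" (400x640x3 uint8, red, green, blue), "camera_matrix" (3x3 intrinsics, pixels), "R" (3x3) and "t" (3): a world point X has camera coordinates R X + t. Camera axes: x right, y down, z forward; pixel columns grow to the right and rows downward; lengths in m; the calibration is good to about 2 mm. A picture is of the moment at which its call begins. There is no depth.
- job.close_job(): hands the job in; it is judged then, once.
The state is a dict: "time": time; "joint_positions": joint angles; "joint_vel": joint speeds; "joint_torque": joint torques, N m; "ee_pos": TCP position; "eef_rot": TCP orientation; "ft_force": force on the tool from outside, world axes, zero at the start; "torque": the same for the moment, N m; "width": finger opening in m; "grip_force": force on a finger pad.
Only numpy, scipy, OpenCV 4.12 (cv2) and the standard library are available. Lean on these libraries where they do the work, as an engineer would, in place of code of your own. Each camera call takes 0.05 s, during which the arm holds its last target. There are 200 camera calls.

### The job

The clasp feeder has jammed: push its shut-off lever, which leans towards the robot while the feeder runs, fully over to the far side, then nudge every jammed brass clasp back up its lane until it is clear of the steel lips, lift it out and lay it flat in a compartment of its own in the plywood tray, with its nose towards the side of the tray that has the thumb ledge. When all of them are laid in the tray, push the lever fully back towards the robot; leave the other things on the bench alone.

Things in the scene. Friction and masses are not known exactly. Their poses are not given: they have to be found in the camera images.
- clasp0: brass clasp, 60 g: plate 44 x 30 x 5 mm; a nose 12 mm wide sticks out 8 mm from one short end; an upright tab 22 mm long (along the clasp), 9 thick, 20 tall stands on the plate, top 25 above the underside. Origin: underside below the tab's middle; -x to the nose (tip x=-28, plate x=-20 to +24), z up through the tab, tab's flat faces to +y/-y. In the feeder it starts nose downhill. May be absent
- clasp1: brass clasp, 60 g: plate 44 x 30 x 5 mm; a nose 12 mm wide sticks out 8 mm from one short end; an upright tab 22 mm long (along the clasp), 9 thick, 20 tall stands on the plate, top 25 above the underside. Origin: underside below the tab's middle; -x to the nose (tip x=-28, plate x=-20 to +24), z up through the tab, tab's flat faces to +y/-y. In the feeder it starts nose downhill. May be absent
- clasp2: brass clasp, 60 g: plate 44 x 30 x 5 mm; a nose 12 mm wide sticks out 8 mm from one short end; an upright tab 22 mm long (along the clasp), 9 thick, 20 tall stands on the plate, top 25 above the underside. Origin: underside below the tab's middle; -x to the nose (tip x=-28, plate x=-20 to +24), z up through the tab, tab's flat faces to +y/-y. In the feeder it starts nose downhill. May be absent
- clasp3: brass clasp, 60 g: plate 44 x 30 x 5 mm; a nose 12 mm wide sticks out 8 mm from one short end; an upright tab 22 mm long (along the clasp), 9 thick, 20 tall stands on the plate, top 25 above the underside. Origin: underside below the tab's middle; -x to the nose (tip x=-28, plate x=-20 to +24), z up through the tab, tab's flat faces to +y/-y. In the feeder it starts nose downhill. May be absent
- feeder: fixed aluminium chute, floor sloping at 12 degrees, with four lanes 34 mm wide at y = -87, -29, +29, +87 mm. Origin in the floor's middle, 50 mm above the table; +x up the slope, z normal to the floor. Floor x=-114 to +130 mm; ribs between lanes 9 mm high. Friction holds a clasp where it is left on the slope. A steel hopper stands beyond the upper end (x 140 to 250, top 110 mm above the table)
- lips_end (a point): where the steel keeper lips end (feeder x=-20 mm, y=0, on the floor). Downhill of it, to the end stop at x=-114, lips 9 to 12 mm above the floor cover each lane but for a 16 mm slot in its middle where the tabs stick out; uphill lanes are open. Clasps start under the lips, origin at x=-72 to -38; a clasp can be lifted only with its origin above x=0
- tray: loose plywood tray, 350 g, 74 mm (x) by 180 mm (y), four compartments in a row along y, each 66 (x) by 40 (y) mm; floor 4 mm and wall tops 12 mm above the underside, walls 4 mm thick; a flat thumb ledge (22 x 100 mm, 6 mm thick) sticks out of its -x long side. Origin: underside, centre of the compartment block; z up. It lies on a fixed 3 mm thick cutting mat
- comp0 (a point): centre of the floor of tray compartment 0 (tray y = -66 mm)
- comp1 (a point): centre of the floor of tray compartment 1 (tray y = -22 mm)
- comp2 (a point): centre of the floor of tray compartment 2 (tray y = 22 mm)
- comp3 (a point): centre of the floor of tray compartment 3 (tray y = 66 mm)
- ledge (a point): middle of the tray's thumb ledge, on the ledge's top (tray x = -47 mm)
- shutoff (a joint): shut-off lever: an 80 mm toggle with a black ball 26 mm across on top, on a fixed grey block. 0 rad: leaning 0.5 rad towards the block's -x, feeder running; 1.0 rad: leaning 0.5 rad towards the block's +x, feeder off. It stays where it is left (about 1 N at the ball moves it)
- shutoff_base: the lever's fixed block, 70 (x) x 50 (y) x 25 (z) mm; origin at the centre of its underside; the lever's axle runs along its y, 22 mm above the origin
- shutoff_tip (a point): centre of the lever's ball, 80 mm from the axle
- dye_cap: black cap, 38 mm across, 12 mm tall; a bystander, leave it alone
- template: plywood strap template, 225 x 34 x 6 mm, centre of underside near its middle; a bystander, leave it alone
- rivets: small white bowl, 76 mm across, 35 mm high; a bystander, leave it alone
- beeswax: block of beeswax, 50 x 35 x 22 mm; a bystander, leave it alone
Things that resemble listed ones, but are neither listed nor needed, are in the scene too. Leave any orange or purple look-alike of the shutoff_base alone. Of the things shaped like the tray, the plywood one is meant.

How it is judged:
By the outcome, as a careful person would: the job done as asked, in the order asked, and still so for the second after the job is handed in, with the robot touching nothing.
Of clasp0, clasp1, clasp2, clasp3 only 2 to 4 are there at a start; the rules pass over those that are not, and their reading is None.
At some moment in a run one of tray, clasp0, clasp1, clasp2, clasp3 may be knocked a few centimetres aside while the robot is not near it.
It also fails if it takes over 210 s, if anything falls off the work surface, if the arm or the gripper's body presses on something with over 40 N, if the wrist force passes 120 N, or if a joint passes its speed limit or range.

## Working session

There is one attempt and no reset: what is moved stays moved. The work goes in short steps, Python scripts to look and compute and a tool call to move; the robot and the scene stay as the last step left them, time stands still between calls to the robot, and variables do not carry over. Pictures are saved under pics/ and viewed, at most 14 in all, crops included, and the job is handed in when it is done.

Besides the shell and the picture viewer there is one more tool, called after ">>>" as name(argument=value, ...) on one line, values as JSON. move_arm: Moves the arm, as the interface text tells. Its arguments: {"type":"object","properties":{"steps":{"type":"array","items":{"type":"object","properties":{"dx":{"type":"number"},"dy":{"type":"number"},"dz":{"type":"number"},"spin":{"type":"number"}}}},"claw":{"type":"number"},"squeeze":{"type":"number"}},"required":["steps"]}

```bash
ls; mkdir -p pics
python3 - <<'E'
from bench import telemetry, imaging, job, r
import cv2,numpy as np
print(telemetry.read_state(), r.tips_ahead)
for n in ("side","top"):
    c=imaging.camera(n); cv2.imwrite(f"pics/{n}0.png",c["img"][:,:,::-1]); print(n,c["camera_matrix"],c["R"],c["t"])
E
```

```text
pics
{'time': 0.0, 'joint_positions': array([ 1.22836255,  0.33285871, -0.06471731,  1.46091491,  0.02160361,
        1.34989242, -0.08851567]), 'joint_vel': array([3.75250926e-06, 1.78989825e-03, 8.71553456e-04, 1.38761394e-03,
       9.37065357e-04, 1.26716622e-03, 4.78557045e-04]), 'joint_torque': array([-9.52415685e-04, -6.23261547e+01,  2.39425397e-02, -3.89904535e+01,
       -6.14190940e-02,  3.97756405e-02,  3.14887768e-05]), 'ee_pos': array([ 0.19648136, -0.59318355,  0.40397464]), 'eef_rot': array([ 9.87238542e-01,  1.59246939e-01, -1.39683228e-04, -6.74505863e-04]), 'ft_force': array([ 0.60538884, -1.04815331, -0.21549771]), 'torque': array([-0.0098888 , -0.00479355,  0.01267046]), 'grip_force': 0.0, 'width': 0.0868588418795546} 0.1822
side [[428.09789576   0.         318.78917911]
 [  0.         428.09789576 203.81962457]
 [  0.           0.           1.        ]] [[ 0.99527768 -0.09488381  0.02047913]
 [-0.05045512 -0.68592419 -0.72592168]
 [ 0.08292535  0.72146037 -0.68747242]] [-0.51285303  0.04973473  1.43438629]
top [[495.59300808   0.         325.04121991]
 [  0.         495.59300808 191.79071558]
 [  0.           0.           1.        ]] [[-0.01755072 -0.99976708  0.01256043]
 [-0.99217459  0.01586151 -0.12384669]
 [ 0.12361861 -0.01463574 -0.99222187]] [-0.07151398  0.52213605  1.59204653]
```

View pics/top0.png

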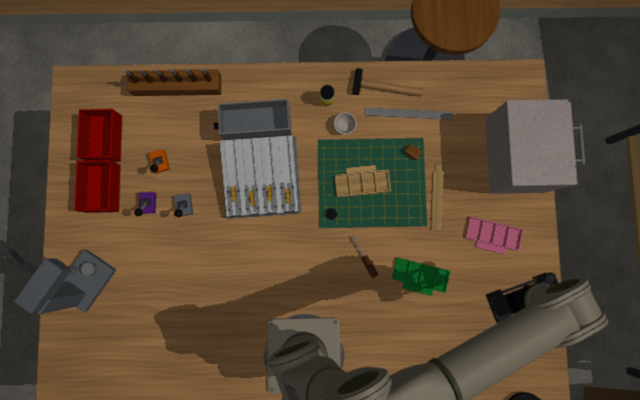

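View pics/side0.png

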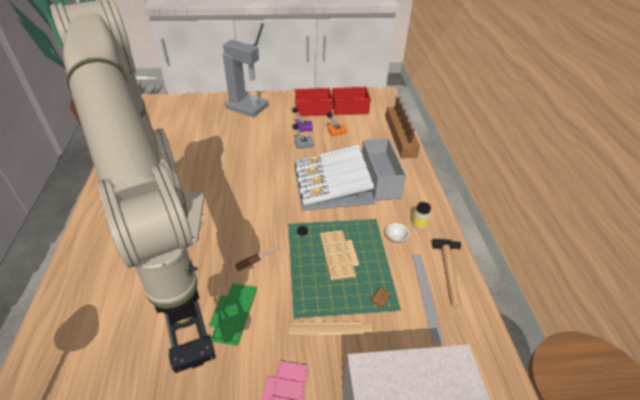

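The top view shows the grey lever near (182,205), the feeder at (220-298,137-215) with four brass clasps near row 195, and the tray at (362,182) with its ledge on the far (+x) side. I'll enlarge these.

```bash
cat > h.py <<'E'
from bench import telemetry, imaging, job, r
import cv2,numpy as np
from scipy.spatial.transform import Rotation as Ro
def cast(c,u,v,z):
    K,R,t=c["camera_matrix"],c["R"],c["t"]
    d=R.T@np.linalg.inv(K)@np.array([u,v,1.]); o=-R.T@t
    return o+d*(z-o[2])/d[2]
def proj(c,X):
    p=c["camera_matrix"]@(c["R"]@np.asarray(X)+c["t"]); return p[:2]/p[2]
def tri(c1,p1,c2,p2):
    P=[c["camera_matrix"]@np.c_[c["R"],c["t"]] for c in (c1,c2)]
    X=cv2.triangulatePoints(P[0],P[1],np.float64(p1).reshape(2,1),np.float64(p2).reshape(2,1)); return (X[:3]/X[3]).ravel()
def save(c,name,x0=0,y0=0,w=640,h=400,s=1):
    cv2.imwrite(f"pics/{name}.png",cv2.resize(c["img"][y0:y0+h,x0:x0+w,::-1],None,fx=s,fy=s,interpolation=cv2.INTER_CUBIC))
def pose():
    s=telemetry.read_state(); R=Ro.from_quat(s["eef_rot"]).as_matrix()
    return s,s["ee_pos"],R
def go(x,y,ztip,yaw=None):
    """shift (cm, tool axes) to bring grasp point to xyz; yaw=world angle of the tool x axis"""
    s,p,R=pose(); g=p+R[:,2]*.164; d=(np.array([x,y,ztip])-g)*100
    a=np.arctan2(R[1,0],R[0,0]); print("grasp",g.round(4),"yaw",round(a,3),"d tool before spin",(R.T@d).round(2))
    if yaw is not None:
        dy=(yaw-a+np.pi)%(2*np.pi)-np.pi; print("spin",round(-dy,3),"or",round(-dy-np.sign(-dy)*np.pi,3),"q7",s["joint_positions"][6].round(2))
E
python3 - <<'E'
from h import *
c=imaging.camera("top"); save(c,"top1",120,120,280,110,2.8)
E
```

```text
(no output)
```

View pics/top1.png

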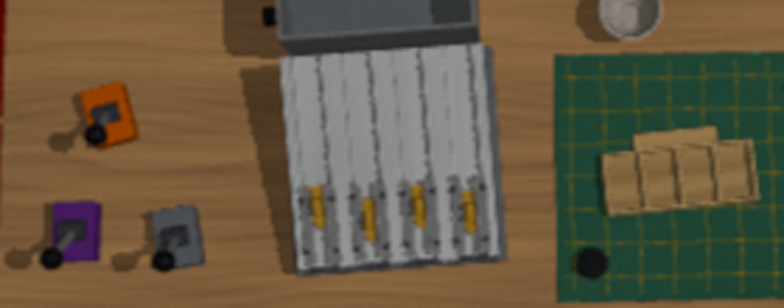

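Four clasps, slots at crop x 316/369/419/470. The ball of the grey lever is at crop (163,260), and the tray's ledge is towards +x.

Run:
```python
from h import *
c=imaging.camera("top")
f=lambda u,v,z:cast(c,120+u/2.8,120+v/2.8,z).round(4)
print("ball",f(163,260,.092),"base blk",[f(*p,.025) for p in((150,210),(192,205),(204,262))])
for p,z in (((281,57),.085),((490,45),.085),((503,258),.035),((299,272),.035)): print("feeder",f(*p,z))
for p in ((316,207),(369,219),(419,207),(470,212)): print("clasp tab",f(*p,.062))
for p in ((602,156),(752,141),(759,199),(611,215)): print("tray",f(*p,.015))
print("ledge",f(634,136,.009),f(716,128,.009))
s,p,R=pose();w=imaging.camera("wrist");print(p,R.round(3),"cam pos in tool",R.T@(-w["R"].T@w["t"]-p),(w["R"]@R).round(2),w["camera_matrix"][0,0])
```

```text
ball [0.4544 0.3814 0.092 ] base blk [array([0.5192, 0.4165, 0.025 ]), array([0.5243, 0.3676, 0.025 ]), array([0.4571, 0.3526, 0.025 ])]
feeder [0.6859 0.2532 0.085 ]
feeder [0.6964 0.0139 0.085 ]
feeder [0.4552 0.0036 0.035 ]
feeder [0.4428 0.2401 0.035 ]
clasp tab [0.5151 0.2162 0.062 ]
clasp tab [0.5002 0.1556 0.062 ]
clasp tab [0.5132 0.0983 0.062 ]
clasp tab [0.5064 0.0399 0.062 ]
tray [ 0.5765 -0.1146  0.015 ]
tray [ 0.5918 -0.2939  0.015 ]
tray [ 0.522  -0.2999  0.015 ]
tray [ 0.5057 -0.1239  0.015 ]
ledge [ 0.601  -0.1536  0.009 ] [ 0.6092 -0.2521  0.009 ]
[ 0.19644641 -0.59325181  0.40425818] [[ 0.949  0.314 -0.   ]
 [ 0.314 -0.949  0.001]
 [-0.    -0.001 -1.   ]] cam pos in tool [ 0.0749583  -0.00013104  0.02011584] [[-0.    1.    0.  ]
 [-0.96 -0.   -0.27]
 [-0.27 -0.    0.96]] 295.0254350076159
```

>>> move_arm(steps=[{"dx": 3.88, "dy": -2.73}, {"dx": 3.88, "dy": -2.73}, {"dx": 3.88, "dy": -2.73}, {"dx": 3.88, "dy": -2.73}, {"dx": 3.88, "dy": -2.73}, {"dx": 3.88, "dy": -2.73}, {"dx": 3.88, "dy": -2.73}, {"dx": 3.88, "dy": -2.73}, {"dx": 3.88, "dy": -2.73}, {"spin": 0.1}, {"spin": 0.1}, {"spin": 0.1}], claw=0)

```text
$.steps[0]: bad value
```

Run:
```python
from h import *
w=imaging.camera("wrist"); save(w,"wtray"); go(.48,.1,.24,np.pi+.047); np.save("wtray.npy",w,allow_pickle=True)
```

```text
grasp [ 0.1965 -0.5932  0.2405] yaw 0.32 d tool before spin [ 48.71 -56.89   0.07]
spin -2.869 or 0.273 q7 -0.09
```

View pics/wtray.png

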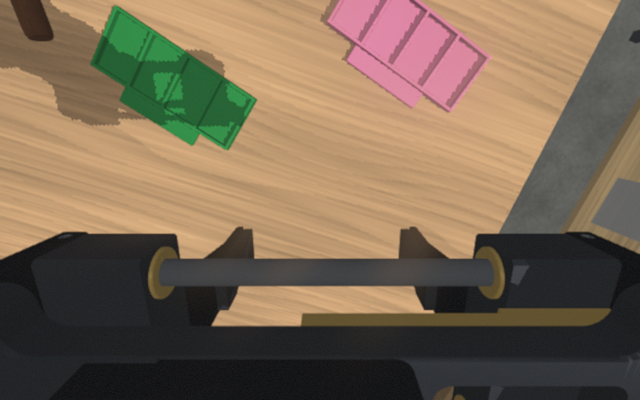

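The wrist view shows the green and pink look-alikes. The gripper fills the lower half, so the usable view is ahead on the tool's +x side. The move was refused, so I'll send every key.

>>> move_arm(steps=[{"dx": 3.88, "dy": -2.73, "dz": 0, "spin": 0}, {"dx": 3.88, "dy": -2.73, "dz": 0, "spin": 0}, {"dx": 3.88, "dy": -2.73, "dz": 0, "spin": 0}, {"dx": 3.88, "dy": -2.73, "dz": 0, "spin": 0}, {"dx": 3.88, "dy": -2.73, "dz": 0, "spin": 0}, {"dx": 3.88, "dy": -2.73, "dz": 0, "spin": 0}, {"dx": 3.88, "dy": -2.73, "dz": 0, "spin": 0}, {"dx": 3.88, "dy": -2.73, "dz": 0, "spin": 0}, {"dx": 3.88, "dy": -2.73, "dz": 0, "spin": 0}, {"dx": 0, "dy": 0, "dz": 0, "spin": 0.13}, {"dx": 0, "dy": 0, "dz": 0, "spin": 0.13}, {"dx": 0, "dy": 0, "dz": 0, "spin": 0}], claw=0, squeeze=20)

```text
time: 1.5
ee_pos: [0.4509, -0.25, 0.4047]
eef_rot: [1.0, 0.029, -0.0, 0.0]
ft_force: [-0.4, 0.3, -0.6]
width: 0.0027
grip_force: 0.0
```

Run:
```python
from h import *
w=imaging.camera("wrist"); save(w,"wtray1"); go(.45,.1,.24,.047); np.save("wtray.npy",w,allow_pickle=True)
```

```text
grasp [ 0.4507 -0.2503  0.2408] yaw 0.063 d tool before spin [  2.12 -34.97   0.07]
spin 0.016 or -3.126 q7 -1.12
```

View pics/wtray1.png

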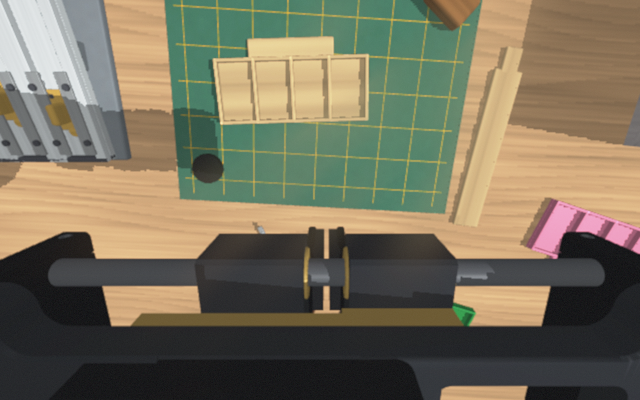

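Tray corners are at about (214,59),(368,55),(368,119),(222,123), with the ledge above them at (249-333,38-57). Next, the feeder view.

>>> move_arm(steps=[{"dx": -0.2, "dy": -4.5, "dz": 0, "spin": 0.016}, {"dx": -0.2, "dy": -4.5, "dz": 0, "spin": 0}, {"dx": -0.2, "dy": -4.5, "dz": 0, "spin": 0}, {"dx": -0.2, "dy": -4.5, "dz": 0, "spin": 0}, {"dx": -0.2, "dy": -4.5, "dz": 0, "spin": 0}, {"dx": -0.2, "dy": -4.5, "dz": 0, "spin": 0}, {"dx": -0.2, "dy": -4.5, "dz": 0, "spin": 0}, {"dx": -0.2, "dy": -4.5, "dz": 0, "spin": 0}, {"dx": 0, "dy": 0, "dz": 0, "spin": 0}, {"dx": 0, "dy": 0, "dz": 0, "spin": 0}])

```text
time: 2.55
ee_pos: [0.4181, 0.1091, 0.4048]
eef_rot: [1.0, 0.024, 0.0, 0.0]
ft_force: [-0.3, -0.8, -0.5]
width: 0.0003
grip_force: 0.0
```

Run:
```python
from h import *
w=np.load("wtray.npy",allow_pickle=True).item()
print([cast(w,*p,.015).round(4) for p in((214,59),(368,55),(368,119.5),(222,123))])
w=imaging.camera("wrist"); save(w,"wfeed"); np.save("wfeed.npy",w,allow_pickle=True); go(.415,.375,.095,.1)
```

```text
[array([ 0.5803, -0.1132,  0.015 ]), array([ 0.5948, -0.2895,  0.015 ]), array([ 0.5237, -0.2964,  0.015 ]), array([ 0.5093, -0.1197,  0.015 ])]
grasp [0.4184 0.1079 0.2407] yaw 0.046 d tool before spin [  0.89 -26.7   14.56]
spin -0.054 or 3.087 q7 -1.82
```

View pics/wfeed.png

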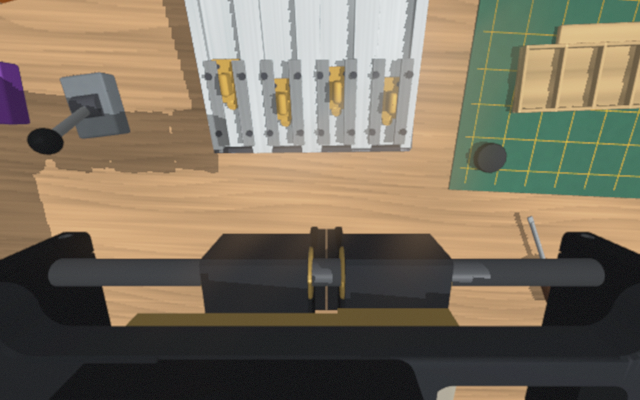

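The wrist view shows the four tabs at about (227,85), (283,103), (336,92), (390,107), and the lever ball at (45,141). I'll zoom in and triangulate the ball.

Run:
```python
from h import *
w=np.load("wfeed.npy",allow_pickle=True).item(); t=imaging.camera("top")
print(tri(t,(178.2,212.9),w,(45,141)), cast(w,45,141,.092)); save(w,"wz",190,40,250,125,3.2)
print([cast(w,*p,.025).round(4) for p in((62,79),(114,71),(130,134))])
```

```text
[0.45445395 0.37982745 0.09856183] [0.45551597 0.38613344 0.092     ]
[array([0.5182, 0.4149, 0.025 ]), array([0.5295, 0.3546, 0.025 ]), array([0.4602, 0.3456, 0.025 ])]
```

View pics/wz.png

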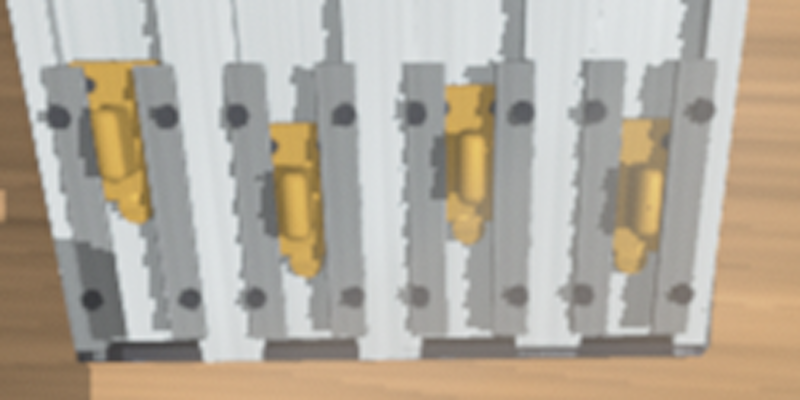

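```bash
cat >> h.py <<'E'
def feeder(o,yaw): return Ro.from_euler("ZY",[yaw,-np.radians(12)]).as_matrix(),np.array(o)
def castf(c,u,v,F,h):
    """pixel -> feeder coordinates on the plane h above the floor"""
    A,o=F; d=A.T@c["R"].T@np.linalg.inv(c["camera_matrix"])@np.array([u,v,1.]); p=A.T@(-c["R"].T@c["t"]-o)
    return p+d*(h-p[2])/d[2]
E
python3 - <<'E'
from h import *
w=np.load("wfeed.npy",allow_pickle=True).item()
px=lambda u,v:(190+u/3.2-.3,40+v/3.2-.3)
P=np.array([castf(w,*px(*p),feeder([0,0,.05],0),.012) for p in((109,65),(292.5,64),(470,63),(651,61))])
F=feeder([0,0,.05],0); W=(F[0]@P.T).T+F[1]; print(W.round(4))
# fit yaw + origin
d=W[0]-W[3]; yaw=np.arctan2(-d[0],d[1]); A,_=feeder([0,0,0],yaw)
o=np.mean(W,0)-A@np.array([-.02,0,.012]); print("yaw",yaw,"o",o, "span",np.hypot(*d[:2]))
o[2]=.05; F=feeder(o,yaw)
for n,p,up,tip in zip("ABCD",((109,65),(292.5,64),(470,63),(651,61)),((112,62),(295,124),(468,86),(645,119)),((137,221),(306,276),(468,243),(628,272))):
    a=castf(w,*px(*up),F,.005); b=castf(w,*px(*tip),F,.005); print(n,castf(w,*px(*p),F,.012).round(4),"orig x",(a[0]-.024).round(4),(b[0]+.028).round(4),a[1].round(4),b[1].round(4))
print("end",castf(w,*px(400,345),F,.009))
E
```

```text
[[0.5246 0.1818 0.1738]
 [0.5266 0.1442 0.1742]
 [0.5285 0.1079 0.1746]
 [0.5306 0.0711 0.175 ]]
yaw 0.053567298420477256 o [0.54958824 0.12743265 0.16682531] span 0.11088823024306674
A [-0.0007  0.0912  0.012 ] orig x -0.0242 -0.0218 0.0923 0.0918
B [-0.0007  0.0335  0.012 ] orig x -0.0429 -0.0411 0.035 0.0348
C [-0.0007 -0.0222  0.012 ] orig x -0.0317 -0.0299 -0.0219 -0.0225
D [-0.0004 -0.079   0.012 ] orig x -0.042 -0.0403 -0.0803 -0.0792
end [-0.09331261  0.00193356  0.009     ]
```

Run:
```python
from h import *
w=np.load("wfeed.npy",allow_pickle=True).item()
px=lambda u,v:(190+u/3.2-.3,40+v/3.2-.3)
L=((109,65),(292.5,64),(470,63),(651,61)); o=np.array([.5625,.13,.05]); yaw=.05
for i in range(8):
    F=feeder(o,yaw); W=np.array([F[0]@castf(w,*px(*p),F,.012)+F[1] for p in L])
    d=W[0]-W[3]; yaw=np.arctan2(-d[0],d[1]); A,_=feeder(o,yaw); o=W.mean(0)-A@np.array([-.02,0,.012]); o[2]=.05
F=feeder(o,yaw); print("yaw",yaw,"o",o,"span",np.hypot(*d[:2]),"end",castf(w,*px(400,345),F,.009).round(4)); np.savez("feed.npz",o=o,yaw=yaw)
for n,p,up,tip in zip("ABCD",L,((112,62),(295,124),(468,86),(645,119)),((137,221),(306,276),(468,243),(628,272))):
    a=castf(w,*px(*up),F,.005); b=castf(w,*px(*tip),F,.005); print(n,castf(w,*px(*p),F,.012).round(4),"orig x",(a[0]-.024).round(4),(b[0]+.028).round(4),a[1].round(4),b[1].round(4))
```

```text
yaw 0.05548245642263859 o [0.56885404 0.13459062 0.05      ] span 0.17237932803669892 end [-0.1138 -0.0038  0.009 ]
A [-0.0199  0.0864  0.012 ] orig x -0.0434 -0.0416 0.0875 0.0871
B [-0.02   0.028  0.012] orig x -0.0625 -0.0612 0.0295 0.0294
C [-0.0201 -0.0284  0.012 ] orig x -0.0513 -0.05 -0.0281 -0.0286
D [-0.0199 -0.086   0.012 ] orig x -0.0617 -0.0606 -0.0872 -0.086
```

Feeder pose fits well (lane span 172.4 mm against 174, end at -113.8 mm). Now the lever.

>>> move_arm(steps=[{"dx": 0.2, "dy": -4.48, "dz": 0, "spin": 0}, {"dx": 0.2, "dy": -4.48, "dz": 0, "spin": 0}, {"dx": 0.2, "dy": -4.48, "dz": 0, "spin": 0}, {"dx": 0.2, "dy": -4.48, "dz": 0, "spin": 0}, {"dx": 0.2, "dy": -4.48, "dz": 0, "spin": 0}, {"dx": 0.2, "dy": -4.48, "dz": 0, "spin": 0}, {"dx": 0, "dy": 0, "dz": 0, "spin": -0.1}, {"dx": 0, "dy": 0, "dz": 4.8, "spin": 0}, {"dx": 0, "dy": 0, "dz": 4.8, "spin": 0}, {"dx": 0, "dy": 0, "dz": 4.8, "spin": 0}, {"dx": 0, "dy": 0, "dz": 0, "spin": 0}, {"dx": 0, "dy": 0, "dz": 0, "spin": 0}])

```text
time: 3.85
ee_pos: [0.4192, 0.3771, 0.2614]
eef_rot: [0.997, 0.072, -0.0, 0.0]
ft_force: [0.6, 1.0, 0.9]
width: 0.0004
grip_force: 0.0
```

Run:
```python
from h import *
go(.5076,.391,.095,.15)
```

```text
grasp [0.4191 0.377  0.0974] yaw 0.143 d tool before spin [ 8.96 -0.12  0.23]
spin -0.007 or 3.135 q7 -2.54
```

>>> move_arm(steps=[{"dx": 1.5, "dy": 0, "dz": 0, "spin": 0}, {"dx": 1.5, "dy": 0, "dz": 0, "spin": 0}, {"dx": 1.5, "dy": 0, "dz": 0, "spin": 0}, {"dx": 1.5, "dy": 0, "dz": 0, "spin": 0}, {"dx": 1.5, "dy": 0, "dz": 0, "spin": 0}, {"dx": 1.0, "dy": 0, "dz": 0, "spin": 0}, {"dx": 0.5, "dy": 0, "dz": 0, "spin": 0}, {"dx": 0, "dy": 0, "dz": 0, "spin": 0}, {"dx": 0, "dy": 0, "dz": 0, "spin": 0}])

```text
time: 4.75
ee_pos: [0.5058, 0.3916, 0.263]
eef_rot: [0.997, 0.073, -0.001, -0.0]
ft_force: [-12.6, -2.6, 7.6]
width: 0.0004
grip_force: 6.5
```

Run:
```python
from h import *
go(.5076,.391,.095,.15); c=imaging.camera("side"); save(c,"side1",260,90,120,100,5)
```

```text
grasp [0.5053 0.3916 0.099 ] yaw 0.146 d tool before spin [0.22 0.09 0.4 ]
spin -0.004 or 3.137 q7 -2.47
```

View pics/side1.png

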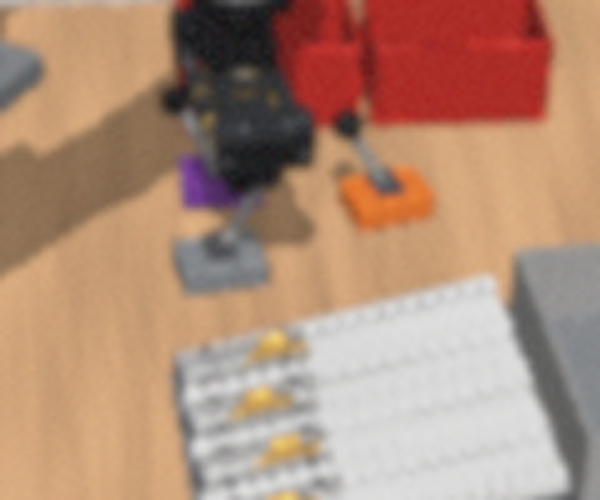

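Contact force is 12.6 N with the lever leaning fully to the far side, so the feeder is off. I'll back off, rise and turn.

>>> move_arm(steps=[{"dx": -2.0, "dy": 0, "dz": -0.5, "spin": 0}, {"dx": 0, "dy": 0, "dz": -4.5, "spin": -0.145}, {"dx": 0, "dy": 0, "dz": -4.5, "spin": -0.145}, {"dx": 0, "dy": 0, "dz": -2.0, "spin": -0.145}, {"dx": 0, "dy": 0, "dz": 0, "spin": -0.145}, {"dx": 0, "dy": 0, "dz": 0, "spin": -0.145}, {"dx": 0, "dy": 0, "dz": 0, "spin": -0.145}, {"dx": 0, "dy": 0, "dz": 0, "spin": -0.145}, {"dx": 0, "dy": 0, "dz": 0, "spin": -0.145}, {"dx": 0, "dy": 0, "dz": 0, "spin": -0.145}, {"dx": 0, "dy": 0, "dz": 0, "spin": -0.145}, {"dx": 0, "dy": 0, "dz": 0, "spin": -0.145}], claw=2.5)

```text
time: 6.0
ee_pos: [0.4882, 0.3874, 0.378]
eef_rot: [0.643, 0.766, 0.001, 0.001]
ft_force: [0.3, 0.5, -0.1]
width: 0.0252
grip_force: 0.0
```

>>> move_arm(steps=[{"dx": 0, "dy": 0, "dz": 0, "spin": -0.145}, {"dx": 0, "dy": 0, "dz": 0, "spin": -0.145}, {"dx": 0, "dy": 0, "dz": 0, "spin": -0.145}, {"dx": 0, "dy": 0, "dz": 0, "spin": -0.145}, {"dx": 0, "dy": 0, "dz": 0, "spin": -0.145}, {"dx": 0, "dy": 0, "dz": 0, "spin": -0.145}, {"dx": 0, "dy": 0, "dz": 0, "spin": -0.145}, {"dx": 0, "dy": 0, "dz": 0, "spin": -0.145}, {"dx": 0, "dy": 0, "dz": 0, "spin": -0.145}, {"dx": 0, "dy": 0, "dz": 0, "spin": -0.145}, {"dx": 0, "dy": 0, "dz": 0, "spin": 0}])

```text
time: 7.1
ee_pos: [0.4884, 0.3873, 0.3775]
eef_rot: [-0.024, 1.0, 0.0, 0.001]
ft_force: [-0.5, 0.0, 0.2]
width: 0.0249
grip_force: 0.0
```

```bash
cat >> h.py <<'E'
def tab(fx,fy,h=.016):
    f=np.load("feed.npz"); A,o=feeder(f["o"],float(f["yaw"])); X=o+A@[fx,fy,h]; X[2]+=.0182; return X
E
python3 - <<'E'
from h import *
s,p,R=pose();print(s["time"]); go(*tab(-.0425,.0872),np.pi+.0555)
a=tab(-.0425,.0872);b=tab(.02,.0872);print("drag",(b-a).round(4))
E
```

```text
7.1
grasp [0.4886 0.3874 0.2135] yaw -3.093 d tool before spin [ -2.22 -16.97  13.84]
spin -0.007 or 3.135 q7 0.39
drag [0.061  0.0034 0.013 ]
```

>>> move_arm(steps=[{"dx": -0.55, "dy": -4.24, "dz": 0, "spin": -0.007}, {"dx": -0.55, "dy": -4.24, "dz": 0, "spin": 0}, {"dx": -0.55, "dy": -4.24, "dz": 0, "spin": 0}, {"dx": -0.55, "dy": -4.25, "dz": 0, "spin": 0}, {"dx": 0, "dy": 0, "dz": 4, "spin": 0}, {"dx": 0, "dy": 0, "dz": 4, "spin": 0}, {"dx": 0, "dy": 0, "dz": 3.5, "spin": 0}, {"dx": 0, "dy": 0, "dz": 0, "spin": 0}, {"dx": 0, "dy": 0, "dz": 0, "spin": 0}])

```text
time: 8.0
ee_pos: [0.519, 0.2196, 0.2624]
eef_rot: [-0.026, 1.0, 0.0, 0.0]
ft_force: [-0.3, 0.3, 0.2]
width: 0.0247
grip_force: 0.0
```

Run:
```python
from h import *
go(*tab(-.0425,.0872),np.pi+.0555); w=imaging.camera("wrist"); save(w,"wA"); c=imaging.camera("side"); save(c,"sA",280,130,130,90,5)
```

```text
grasp [0.5192 0.2196 0.0984] yaw -3.09 d tool before spin [ 0.   -0.05  2.34]
spin -0.004 or 3.138 q7 0.62
```

View pics/wA.png

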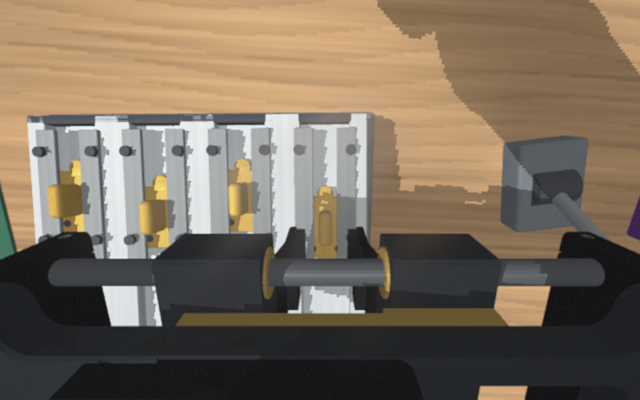

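The tab of clasp A, at (325,230), is centred between the fingers. Descend and grip.

>>> move_arm(steps=[{"dx": 0, "dy": -0.05, "dz": 1.2, "spin": 0}, {"dx": 0, "dy": 0, "dz": 1.1, "spin": 0}, {"dx": 0, "dy": 0, "dz": 0, "spin": 0}, {"dx": 0, "dy": 0, "dz": 0, "spin": 0}])

```text
time: 8.5
ee_pos: [0.5189, 0.2189, 0.2376]
eef_rot: [-0.027, 1.0, 0.0, 0.0]
ft_force: [0.6, -0.2, 2.0]
width: 0.0252
grip_force: 0.9
```

>>> move_arm(steps=[{"dx": 0, "dy": 0, "dz": 0, "spin": 0}, {"dx": 0, "dy": 0, "dz": 0, "spin": 0}, {"dx": 0, "dy": 0, "dz": 0, "spin": 0}, {"dx": 0, "dy": 0, "dz": 0, "spin": 0}], claw=0, squeeze=15)

```text
time: 8.9
ee_pos: [0.5185, 0.2188, 0.2375]
eef_rot: [-0.027, 1.0, -0.0, -0.0]
ft_force: [-0.0, 0.9, 0.5]
width: 0.0086
grip_force: 15.3
```

>>> move_arm(steps=[{"dx": -0.8, "dy": 0, "dz": -0.18, "spin": 0}, {"dx": -0.8, "dy": 0, "dz": -0.17, "spin": 0}, {"dx": -0.8, "dy": 0, "dz": -0.17, "spin": 0}, {"dx": -0.8, "dy": 0, "dz": -0.17, "spin": 0}, {"dx": -0.8, "dy": 0, "dz": -0.17, "spin": 0}, {"dx": -0.8, "dy": 0, "dz": -0.17, "spin": 0}, {"dx": -0.8, "dy": 0, "dz": -0.17, "spin": 0}, {"dx": -0.8, "dy": 0, "dz": -0.17, "spin": 0}, {"dx": 0, "dy": 0, "dz": 0, "spin": 0}, {"dx": 0, "dy": 0, "dz": 0, "spin": 0}])

```text
time: 9.9
ee_pos: [0.5825, 0.2225, 0.2514]
eef_rot: [-0.027, 1.0, 0.0, -0.0]
ft_force: [-0.5, -0.2, -0.5]
width: 0.0088
grip_force: 15.0
```

Run:
```python
from h import *
go(*tab(.02,.0872),np.pi+.0555); w=imaging.camera("wrist"); save(w,"wA2",60,60,400,240,1.5)
```

```text
grasp [0.5825 0.2225 0.0874] yaw -3.087 d tool before spin [ 0.22  0.02 -0.06]
spin -0.001 or 3.14 q7 0.68
```

View pics/wA2.png

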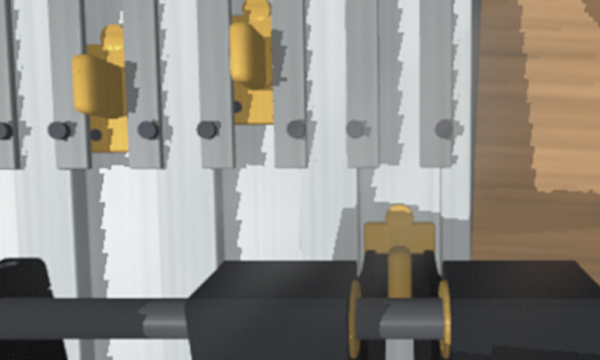

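Clasp A has been dragged clear: its nose tip is at row 205 and the lips end at row 167. Lift and turn.

>>> move_arm(steps=[{"dx": 0, "dy": 0, "dz": -1.5, "spin": 0}, {"dx": 0, "dy": 0, "dz": -3, "spin": 0}, {"dx": 0, "dy": 0, "dz": -4, "spin": 0.148}, {"dx": 0, "dy": 0, "dz": -4, "spin": 0.148}, {"dx": 0, "dy": 0, "dz": -3, "spin": 0.148}, {"dx": 0, "dy": 0, "dz": 0, "spin": 0.148}, {"dx": 0, "dy": 0, "dz": 0, "spin": 0.148}, {"dx": 0, "dy": 0, "dz": 0, "spin": 0.148}, {"dx": 0, "dy": 0, "dz": 0, "spin": 0.148}, {"dx": 0, "dy": 0, "dz": 0, "spin": 0.148}, {"dx": 0, "dy": 0, "dz": 0, "spin": 0.148}, {"dx": 0, "dy": 0, "dz": 0, "spin": 0.148}], squeeze=25)

```text
time: 11.15
ee_pos: [0.582, 0.2227, 0.4076]
eef_rot: [0.656, 0.755, 0.0, 0.0]
ft_force: [-0.5, 0.4, -0.8]
width: 0.0088
grip_force: 25.0
```

>>> move_arm(steps=[{"dx": 0, "dy": 0, "dz": 0, "spin": 0.148}, {"dx": 0, "dy": 0, "dz": 0, "spin": 0.148}, {"dx": 0, "dy": 0, "dz": 0, "spin": 0.148}, {"dx": 0, "dy": 0, "dz": 0, "spin": 0.148}, {"dx": 0, "dy": 0, "dz": 0, "spin": 0.148}, {"dx": 0, "dy": 0, "dz": 0, "spin": 0.148}, {"dx": 0, "dy": 0, "dz": 0, "spin": 0.148}, {"dx": 0, "dy": 0, "dz": 0, "spin": 0.148}, {"dx": 0, "dy": 0, "dz": 0, "spin": 0.148}, {"dx": 0, "dy": 0, "dz": 0, "spin": 0.148}, {"dx": 0, "dy": 0, "dz": 0, "spin": 0.148}, {"dx": 0, "dy": 0, "dz": 0, "spin": 0}])

```text
time: 12.35
ee_pos: [0.582, 0.2229, 0.4075]
eef_rot: [0.999, 0.043, 0.0, -0.0]
ft_force: [-0.2, -0.0, -0.4]
width: 0.0085
grip_force: 25.0
```

Run:
```python
from h import *
go(.44,-.2,.23,.082)
```

```text
grasp [0.5821 0.2229 0.2435] yaw 0.086 d tool before spin [-17.81  40.91   1.33]
spin 0.004 or -3.137 q7 -2.13
```

>>> move_arm(steps=[{"dx": -1.78, "dy": 4.09, "dz": 0, "spin": 0}, {"dx": -1.78, "dy": 4.09, "dz": 0, "spin": 0}, {"dx": -1.78, "dy": 4.09, "dz": 0, "spin": 0}, {"dx": -1.78, "dy": 4.09, "dz": 0, "spin": 0}, {"dx": -1.78, "dy": 4.09, "dz": 0, "spin": 0}, {"dx": -1.78, "dy": 4.09, "dz": 0, "spin": 0}, {"dx": -1.78, "dy": 4.09, "dz": 0, "spin": 0}, {"dx": -1.78, "dy": 4.09, "dz": 0, "spin": 0}, {"dx": -1.78, "dy": 4.09, "dz": 0, "spin": 0}, {"dx": -1.78, "dy": 4.09, "dz": 0.3, "spin": 0}, {"dx": 0, "dy": 0, "dz": 0, "spin": 0}, {"dx": 0, "dy": 0, "dz": 0, "spin": 0}])

```text
time: 13.55
ee_pos: [0.4408, -0.2008, 0.4037]
eef_rot: [0.999, 0.045, -0.0, -0.0]
ft_force: [0.4, 1.2, 0.2]
width: 0.0087
grip_force: 25.0
```

```bash
cat >> h.py <<'E'
def tray(c,k):
    """tray centre and yaw of its ledge side, from the plywood mask at wall-top height"""
    hsv=cv2.cvtColor(c["img"],cv2.COLOR_RGB2HSV); m=cv2.inRange(hsv,(8,30,110),(30,170,255))
    u0,v0=proj(c,[.552,-.205,.015]); b=int(130*k/9); roi=np.zeros_like(m); roi[max(0,int(v0)-b):int(v0)+b,int(u0)-b:int(u0)+b]=255
    m=cv2.morphologyEx(m&roi,cv2.MORPH_CLOSE,np.ones((9,9))); m=cv2.morphologyEx(m,cv2.MORPH_OPEN,np.ones((k*5,k*5)))
    n=cv2.findContours(m,cv2.RETR_EXTERNAL,cv2.CHAIN_APPROX_NONE)[0]; q=max(n,key=cv2.contourArea)
    P=np.float32([cast(c,*p[0],.015)[:2]*1000 for p in q]); (x,y),s,a=cv2.minAreaRect(P); bx=cv2.boxPoints(((x,y),s,a))
    e=max((bx[1]-bx[0],bx[2]-bx[1]),key=np.linalg.norm); e=e if e[1]<0 else -e; yaw=np.arctan2(e[0],-e[1])
    print("tray",round(x,1),round(y,1),"size",np.round(s,1),"yaw",round(float(yaw),3)); ctr=np.array([x,y])/1000
    d=np.array([np.sin(yaw),-np.cos(yaw)]); return [ctr+d*t for t in(-.066,-.022,.022,.066)],yaw
E
python3 - <<'E'
from h import *
w=imaging.camera("wrist"); C,y=tray(w,8); tray(imaging.camera("top"),3)
n=np.array([np.cos(y),np.sin(y)])*.002; save(w,"wt2"); print(np.round(C,4)); go(*(C[0]-n),.046,y)
E
```

```text
tray 558.8 -203.9 size [ 95.4 181.4] yaw 0.09
tray 558.1 -164.4 size [93.8 87.4] yaw -0.016
[[ 0.5528 -0.1382]
 [ 0.5568 -0.182 ]
 [ 0.5607 -0.2258]
 [ 0.5647 -0.2696]]
grasp [ 0.4417 -0.1992  0.2398] yaw 0.092 d tool before spin [11.42 -5.06 19.39]
spin 0.002 or -3.139 q7 -1.17
```

View pics/wt2.png

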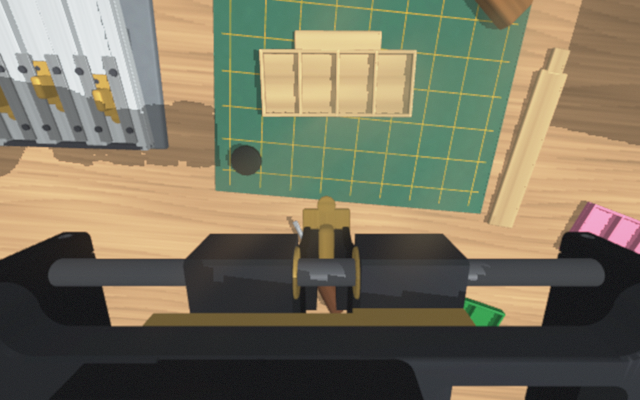

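The tray with ledge is at (260-416,30-116). The held clasp's nose tip is at (327,199), pointing forward.

Run:
```python
from h import *
w=imaging.camera("wrist")
P=np.array([cast(w,*p,.015) for p in((260,50),(416,51),(412,116),(263,115))]);print(P.round(4),P.mean(0).round(4),np.linalg.norm(P[0]-P[1]),np.linalg.norm(P[0]-P[3]))
s,p,R=pose(); g=p+R[:,2]*.164
for q,dz in (((304,208),-.033),((350,208),-.033),((327,199),-.035)): print("clasp",(R.T@(cast(w,*q,g[2]+dz)-g)).round(4))
```

```text
[[ 0.5807 -0.1105  0.015 ]
 [ 0.596  -0.2875  0.015 ]
 [ 0.5251 -0.2951  0.015 ]
 [ 0.5097 -0.1164  0.015 ]] [ 0.5529 -0.2024  0.015 ] 0.17762036209401078 0.07121522957884759
clasp [ 0.0187 -0.0142  0.033 ]
clasp [0.0187 0.0148 0.033 ]
clasp [0.024  0.0003 0.035 ]
```

>>> move_arm(steps=[{"dx": 3.63, "dy": -1.69, "dz": 0, "spin": 0}, {"dx": 3.63, "dy": -1.69, "dz": 0, "spin": 0}, {"dx": 3.62, "dy": -1.69, "dz": 0, "spin": 0}, {"dx": 0, "dy": 0, "dz": 4.5, "spin": 0.007}, {"dx": 0, "dy": 0, "dz": 4.5, "spin": 0}, {"dx": 0, "dy": 0, "dz": 4.5, "spin": 0}, {"dx": 0, "dy": 0, "dz": 4, "spin": 0}, {"dx": 0, "dy": 0, "dz": 0, "spin": 0}, {"dx": 0, "dy": 0, "dz": 0, "spin": 0}])

```text
time: 14.6
ee_pos: [0.5456, -0.1396, 0.2294]
eef_rot: [0.999, 0.042, 0.0, -0.0]
ft_force: [0.2, -0.5, -0.2]
width: 0.0085
grip_force: 25.0
```

Run:
```python
from h import *
go(.5454,-.1387,.046,.085); w=imaging.camera("wrist"); save(w,"wt3")
```

```text
grasp [ 0.5456 -0.1395  0.0654] yaw 0.083 d tool before spin [-0.02 -0.08  1.94]
spin -0.002 or 3.14 q7 -1.52
```

View pics/wt3.png

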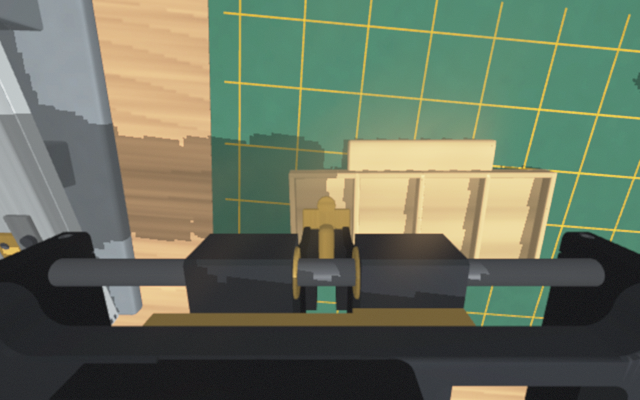

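Close view: tray far-edge corners at (290,172) and (554,171). Clasp nose at (327,197), between compartment walls at about 295 and 353.

Run:
```python
from h import *
w=imaging.camera("wrist")
a,b=cast(w,290,172,.015),cast(w,554,171,.015); d=(b-a)[:2]; L=np.linalg.norm(d); d/=L; n=np.array([-d[1],d[0]])
n=n if n[0]>0 else -n
ctr=(a+b)[:2]/2-n*.037; print(a.round(4),b.round(4),L,"ctr",ctr.round(4),"yaw",np.arctan2(d[0],-d[1]),"comps",[(ctr+d*t).round(4) for t in(-.066,-.022,.022,.066)])
s,p,R=pose(); g=p+R[:,2]*.164
for q,dz in (((304,208),-.033),((350,208),-.033),((327,198),-.038)): print("clasp",(R.T@(cast(w,*q,g[2]+dz)-g)).round(4))
```

```text
[ 0.5828 -0.1123  0.015 ] [ 0.598 -0.289  0.015] 0.17732742200153168 ctr [ 0.5535 -0.2038] yaw 0.0861561616113233 comps [array([ 0.5478, -0.1381]), array([ 0.5516, -0.1819]), array([ 0.5554, -0.2257]), array([ 0.5592, -0.2696])]
clasp [ 0.0186 -0.0146  0.0331]
clasp [0.0186 0.0142 0.0331]
clasp [ 0.0237 -0.0002  0.0381]
```

>>> move_arm(steps=[{"dx": 0.2, "dy": -0.13, "dz": 0, "spin": 0}, {"dx": 0, "dy": 0, "dz": 1.0, "spin": 0}, {"dx": 0, "dy": 0, "dz": 0.6, "spin": 0}, {"dx": 0, "dy": 0, "dz": 0.3, "spin": 0}, {"dx": 0, "dy": 0, "dz": 0.2, "spin": 0}, {"dx": 0, "dy": 0, "dz": 0, "spin": 0}, {"dx": 0, "dy": 0, "dz": 0, "spin": 0}], squeeze=10)

```text
time: 15.4
ee_pos: [0.5469, -0.1392, 0.2074]
eef_rot: [0.999, 0.04, -0.0, 0.0]
ft_force: [0.1, 0.1, -0.4]
width: 0.0092
grip_force: 10.0
```

>>> move_arm(steps=[{"dx": 0, "dy": -0.1, "dz": 0.1, "spin": 0}, {"dx": 0, "dy": 0, "dz": 0.1, "spin": 0}, {"dx": 0, "dy": 0, "dz": 0.1, "spin": 0}, {"dx": 0, "dy": 0, "dz": 0, "spin": 0}, {"dx": 0, "dy": 0, "dz": 0, "spin": 0}], squeeze=5)

```text
time: 15.9
ee_pos: [0.5469, -0.1381, 0.2044]
eef_rot: [0.999, 0.04, 0.0, -0.0]
ft_force: [-0.0, -0.2, -0.2]
width: 0.0088
grip_force: 5.0
```

>>> move_arm(steps=[{"dx": 0, "dy": 0, "dz": 0, "spin": 0}, {"dx": 0, "dy": 0, "dz": 0, "spin": 0}, {"dx": 0, "dy": 0, "dz": 0, "spin": 0}, {"dx": 0, "dy": 0, "dz": -2, "spin": 0}, {"dx": 0, "dy": 0, "dz": -4, "spin": 0}, {"dx": 0, "dy": 0, "dz": -5, "spin": 0}, {"dx": -4.5, "dy": 0, "dz": -3, "spin": 0}, {"dx": -4.5, "dy": 0, "dz": -3, "spin": 0}, {"dx": 0, "dy": 0, "dz": 0, "spin": 0}, {"dx": 0, "dy": 0, "dz": 0, "spin": 0}], claw=2.5)

```text
time: 16.9
ee_pos: [0.4636, -0.1451, 0.3709]
eef_rot: [0.999, 0.04, 0.001, 0.001]
ft_force: [-0.6, 0.3, -0.2]
width: 0.0249
grip_force: 0.0
```

Run:
```python
from h import *
w=imaging.camera("wrist"); save(w,"wt4",60,0,400,230,1.8); np.save("wt4.npy",w,allow_pickle=True)
go(*tab(-.062,.0292)+[0,0,.1],-np.pi+.0555)
```

```text
grasp [ 0.4642 -0.145   0.2059] yaw 0.08 d tool before spin [  6.36 -30.11   3.47]
spin -3.117 or 0.025 q7 -1.32
```

View pics/wt4.png

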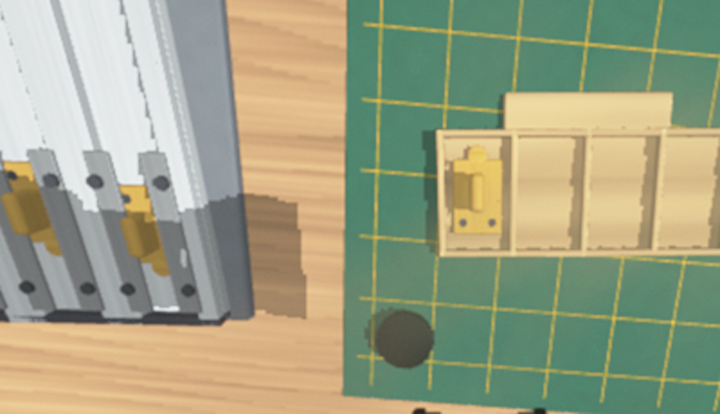

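Clasp A lies flat in compartment 0 with its nose towards the ledge. Next is clasp B; I'll add numeric checks with the top camera.

>>> move_arm(steps=[{"dx": 0.91, "dy": -4.3, "dz": -0.5, "spin": 0}, {"dx": 0.91, "dy": -4.3, "dz": 0, "spin": 0}, {"dx": 0.91, "dy": -4.3, "dz": 0, "spin": 0}, {"dx": 0.91, "dy": -4.3, "dz": 0, "spin": 0}, {"dx": 0.91, "dy": -4.3, "dz": 0, "spin": 0}, {"dx": 0.91, "dy": -4.3, "dz": 0, "spin": 0}, {"dx": 0.91, "dy": -4.3, "dz": 0, "spin": 0}, {"dx": 0, "dy": 0, "dz": 0, "spin": -0.148}, {"dx": 0, "dy": 0, "dz": 0, "spin": -0.148}, {"dx": 0, "dy": 0, "dz": 0, "spin": -0.148}, {"dx": 0, "dy": 0, "dz": 0, "spin": -0.148}, {"dx": 0, "dy": 0, "dz": 0, "spin": -0.148}])

```text
time: 18.15
ee_pos: [0.5036, 0.1609, 0.3735]
eef_rot: [0.916, 0.402, -0.001, -0.001]
ft_force: [0.0, -0.2, -0.0]
width: 0.0249
grip_force: 0.0
```

>>> move_arm(steps=[{"dx": 0, "dy": 0, "dz": 0, "spin": -0.148}, {"dx": 0, "dy": 0, "dz": 0, "spin": -0.148}, {"dx": 0, "dy": 0, "dz": 0, "spin": -0.148}, {"dx": 0, "dy": 0, "dz": 0, "spin": -0.148}, {"dx": 0, "dy": 0, "dz": 0, "spin": -0.148}, {"dx": 0, "dy": 0, "dz": 0, "spin": -0.148}, {"dx": 0, "dy": 0, "dz": 0, "spin": -0.148}, {"dx": 0, "dy": 0, "dz": 0, "spin": -0.148}, {"dx": 0, "dy": 0, "dz": 0, "spin": -0.148}, {"dx": 0, "dy": 0, "dz": 0, "spin": -0.148}, {"dx": 0, "dy": 0, "dz": 0, "spin": -0.148}, {"dx": 0, "dy": 0, "dz": 0, "spin": -0.148}])

```text
time: 19.35
ee_pos: [0.5036, 0.1607, 0.3739]
eef_rot: [0.266, 0.964, 0.001, -0.001]
ft_force: [-0.5, -0.1, 0.1]
width: 0.025
grip_force: 0.0
```

>>> move_arm(steps=[{"dx": 0, "dy": 0, "dz": 0, "spin": -0.148}, {"dx": 0, "dy": 0, "dz": 0, "spin": -0.148}, {"dx": 0, "dy": 0, "dz": 0, "spin": -0.148}, {"dx": 0, "dy": 0, "dz": 0, "spin": -0.148}, {"dx": 0, "dy": 0, "dz": 0, "spin": 0}])

```text
time: 19.85
ee_pos: [0.5036, 0.1605, 0.3739]
eef_rot: [-0.025, 1.0, 0.002, -0.001]
ft_force: [-0.5, 0.7, 0.2]
width: 0.0248
grip_force: 0.0
```

```bash
cat >> h.py <<'E'
def brass(c,h=.012,rgb=None):
    """brass blobs inside the feeder, feeder coords of blob extents along x and mean y"""
    hsv=cv2.cvtColor(c["img"] if rgb is None else rgb,cv2.COLOR_RGB2HSV); m=cv2.inRange(hsv,(15,130,90),(30,255,255))
    f=np.load("feed.npz"); F=feeder(f["o"],float(f["yaw"])); n,l,st,ce=cv2.connectedComponentsWithStats(m)
    for i in range(1,n):
        if st[i,4]<12: continue
        v,u=np.nonzero(l==i); P=np.array([castf(c,*q,F,h) for q in zip(u,v)])
        if abs(P[:,1].mean())<.12 and abs(P[:,0].mean())<.13: print("brass x",(P[:,0].mean()*1000).round(1),(P[:,0].min()*1000).round(),(P[:,0].max()*1000).round(),"y",(P[:,1].mean()*1000).round(1),"n",st[i,4])
E
python3 - <<'E'
from h import *
c=imaging.camera("top")
print("start"); brass(c,rgb=cv2.imread("pics/top0.png")[:,:,::-1].copy()); print("now top"); brass(c)
w=imaging.camera("wrist"); print("wrist"); brass(w); print("wfeed");brass(np.load("wfeed.npy",allow_pickle=True).item())
go(*tab(-.062,.0292),-np.pi+.0555)
E
```

```text
start
brass x -45.0 -70.0 -24.0 y 85.2 n 58
brass x -52.3 -75.0 -29.0 y -30.9 n 56
brass x -62.7 -86.0 -40.0 y -88.8 n 57
brass x -63.4 -87.0 -41.0 y 27.5 n 55
now top
brass x -63.2 -89.0 -40.0 y -88.8 n 58
wrist
brass x -80.6 -87.0 -73.0 y -83.4 n 95
brass x -60.8 -70.0 -51.0 y -91.9 n 71
brass x -59.7 -68.0 -52.0 y 27.9 n 74
brass x -45.6 -52.0 -40.0 y -83.0 n 80
brass x -46.2 -51.0 -40.0 y 30.5 n 45
brass x -31.1 -34.0 -29.0 y -24.9 n 19
brass x 24.5 19.0 30.0 y 95.7 n 28
brass x 43.0 40.0 47.0 y 96.0 n 17
brass x 43.7 40.0 47.0 y -37.0 n 15
brass x 81.1 74.0 87.0 y -39.4 n 1334
wfeed
brass x -41.8 -68.0 -20.0 y 86.9 n 613
brass x -39.0 -57.0 -27.0 y -27.9 n 238
brass x -59.9 -86.0 -38.0 y 29.3 n 536
grasp [0.5031 0.1608 0.2102] yaw -3.098 d tool before spin [-0.04 -0.1  13.93]
spin -0.012 or 3.129 q7 0.85
```

>>> move_arm(steps=[{"dx": -0.05, "dy": -0.1, "dz": 4.5, "spin": -0.01}, {"dx": 0, "dy": 0, "dz": 4.5, "spin": 0}, {"dx": 0, "dy": 0, "dz": 2.5, "spin": 0}, {"dx": 0, "dy": 0, "dz": 1.5, "spin": 0}, {"dx": 0, "dy": 0, "dz": 0.8, "spin": 0}, {"dx": 0, "dy": 0, "dz": 0, "spin": 0}, {"dx": 0, "dy": 0, "dz": 0, "spin": 0}])

```text
time: 20.65
ee_pos: [0.5041, 0.1596, 0.238]
eef_rot: [-0.028, 1.0, 0.0, 0.001]
ft_force: [0.4, 0.8, -0.3]
width: 0.0248
grip_force: 0.0
```

>>> move_arm(steps=[{"dx": 0, "dy": 0, "dz": 0, "spin": 0}, {"dx": 0, "dy": 0, "dz": 0, "spin": 0}, {"dx": 0, "dy": 0, "dz": 0, "spin": 0}, {"dx": 0, "dy": 0, "dz": 0, "spin": 0}], claw=0, squeeze=15)

```text
time: 21.05
ee_pos: [0.5039, 0.1593, 0.2374]
eef_rot: [-0.029, 1.0, -0.0, 0.0]
ft_force: [-1.1, -0.5, 4.8]
width: 0.0088
grip_force: 15.0
```

Run:
```python
from h import *
go(*tab(.02,.0292),-np.pi+.0555)
```

```text
grasp [0.504  0.1593 0.0734] yaw -3.085 d tool before spin [-7.96  0.08 -1.46]
spin 0.002 or -3.14 q7 0.75
```

>>> move_arm(steps=[{"dx": -0.8, "dy": 0.01, "dz": -0.17, "spin": 0}, {"dx": -0.8, "dy": 0.01, "dz": -0.17, "spin": 0}, {"dx": -0.8, "dy": 0.01, "dz": -0.17, "spin": 0}, {"dx": -0.8, "dy": 0.01, "dz": -0.17, "spin": 0}, {"dx": -0.8, "dy": 0.01, "dz": -0.17, "spin": 0}, {"dx": -0.8, "dy": 0.01, "dz": -0.17, "spin": 0}, {"dx": -0.8, "dy": 0.01, "dz": -0.17, "spin": 0}, {"dx": -0.8, "dy": 0.01, "dz": -0.17, "spin": 0}, {"dx": -0.8, "dy": 0.01, "dz": -0.17, "spin": 0}, {"dx": -0.8, "dy": 0.01, "dz": -0.17, "spin": 0}, {"dx": 0, "dy": 0, "dz": 0, "spin": 0}, {"dx": 0, "dy": 0, "dz": 0, "spin": 0}])

```text
time: 22.25
ee_pos: [0.5837, 0.1653, 0.2544]
eef_rot: [-0.029, 1.0, 0.0, 0.0]
ft_force: [-0.9, 1.3, 4.5]
width: 0.0087
grip_force: 15.0
```

>>> move_arm(steps=[{"dx": 0, "dy": 0, "dz": -1.5, "spin": 0}, {"dx": 0, "dy": 0, "dz": -3, "spin": 0}, {"dx": 0, "dy": 0, "dz": -4, "spin": 0.148}, {"dx": 0, "dy": 0, "dz": -4, "spin": 0.148}, {"dx": 0, "dy": 0, "dz": -3, "spin": 0.148}, {"dx": 0, "dy": 0, "dz": 0, "spin": 0.148}, {"dx": 0, "dy": 0, "dz": 0, "spin": 0.148}, {"dx": 0, "dy": 0, "dz": 0, "spin": 0.148}, {"dx": 0, "dy": 0, "dz": 0, "spin": 0.148}, {"dx": 0, "dy": 0, "dz": 0, "spin": 0.148}, {"dx": 0, "dy": 0, "dz": 0, "spin": 0.148}, {"dx": 0, "dy": 0, "dz": 0, "spin": 0.148}], squeeze=25)

```text
time: 23.45
ee_pos: [0.5832, 0.165, 0.4098]
eef_rot: [0.655, 0.756, 0.0, 0.0]
ft_force: [0.5, 0.4, -1.2]
width: 0.0084
grip_force: 25.0
```

>>> move_arm(steps=[{"dx": 0, "dy": 0, "dz": 0, "spin": 0.148}, {"dx": 0, "dy": 0, "dz": 0, "spin": 0.148}, {"dx": 0, "dy": 0, "dz": 0, "spin": 0.148}, {"dx": 0, "dy": 0, "dz": 0, "spin": 0.148}, {"dx": 0, "dy": 0, "dz": 0, "spin": 0.148}, {"dx": 0, "dy": 0, "dz": 0, "spin": 0.148}, {"dx": 0, "dy": 0, "dz": 0, "spin": 0.148}, {"dx": 0, "dy": 0, "dz": 0, "spin": 0.148}, {"dx": 0, "dy": 0, "dz": 0, "spin": 0.148}, {"dx": 0, "dy": 0, "dz": 0, "spin": 0.148}, {"dx": 0, "dy": 0, "dz": 0, "spin": 0.148}, {"dx": 0, "dy": 0, "dz": 0, "spin": 0}])

```text
time: 24.65
ee_pos: [0.5832, 0.1651, 0.4097]
eef_rot: [0.999, 0.044, 0.0, -0.0]
ft_force: [0.0, 0.3, -0.7]
width: 0.0086
grip_force: 25.0
```

Run:
```python
from h import *
go(.44,-.2,.23,.085)
```

```text
grasp [0.5833 0.1651 0.2457] yaw 0.089 d tool before spin [-17.52  35.1    1.56]
spin 0.004 or -3.138 q7 -2.0
```

>>> move_arm(steps=[{"dx": -1.95, "dy": 3.9, "dz": 0.1, "spin": 0}, {"dx": -1.95, "dy": 3.9, "dz": 0.1, "spin": 0}, {"dx": -1.95, "dy": 3.9, "dz": 0.1, "spin": 0}, {"dx": -1.95, "dy": 3.9, "dz": 0.1, "spin": 0}, {"dx": -1.95, "dy": 3.9, "dz": 0, "spin": 0}, {"dx": -1.95, "dy": 3.9, "dz": 0, "spin": 0}, {"dx": -1.95, "dy": 3.9, "dz": 0, "spin": 0}, {"dx": -1.95, "dy": 3.9, "dz": 0, "spin": 0}, {"dx": -1.95, "dy": 3.9, "dz": 0.1, "spin": 0}, {"dx": 0, "dy": 0, "dz": 0, "spin": 0}, {"dx": 0, "dy": 0, "dz": 0, "spin": 0}])

```text
time: 25.75
ee_pos: [0.4403, -0.201, 0.4042]
eef_rot: [0.999, 0.046, 0.0, -0.0]
ft_force: [-0.0, -0.3, -0.8]
width: 0.0084
grip_force: 25.0
```

```bash
cat >> h.py <<'E'
def held(w):
    """held clasp's front in tool axes (grasp frame)"""
    s,p,R=pose(); g=p+R[:,2]*.164; hsv=cv2.cvtColor(w["img"],cv2.COLOR_RGB2HSV); m=cv2.inRange(hsv,(15,120,60),(32,255,255)); m[:175]=0;m[232:]=0;m[:,:280]=0;m[:,370:]=0
    v,u=np.nonzero(m); k=v.min(); rows=[(r,u[v==r].min(),u[v==r].max()) for r in np.unique(v)]
    e=next(x for x in rows if x[2]-x[1]>38)
    print("held nose tip",(R.T@(cast(w,u[v==k].mean(),k,g[2]-.035)-g)).round(4)[:2],"plate",[(R.T@(cast(w,q,e[0],g[2]-.033)-g)).round(4)[:2] for q in e[1:]])
E
python3 - <<'E'
from h import *
w=imaging.camera("wrist"); C,y=tray(w,8); held(w); go(.5516,-.1819,.06,.086)
E
```

```text
tray 558.8 -203.8 size [ 96.5 181.5] yaw 0.093
held nose tip [ 0.0388 -0.0211] plate [array([ 0.0201, -0.0124]), array([0.02  , 0.0139])]
grasp [ 0.4409 -0.1998  0.2403] yaw 0.094 d tool before spin [11.19 -0.74 18.03]
spin 0.008 or -3.133 q7 -1.16
```

>>> move_arm(steps=[{"dx": 3.7, "dy": -0.25, "dz": 0, "spin": 0.008}, {"dx": 3.7, "dy": -0.25, "dz": 0, "spin": 0}, {"dx": 3.7, "dy": -0.25, "dz": 0, "spin": 0}, {"dx": 0, "dy": 0, "dz": 4.5, "spin": 0}, {"dx": 0, "dy": 0, "dz": 4.5, "spin": 0}, {"dx": 0, "dy": 0, "dz": 4.5, "spin": 0}, {"dx": 0, "dy": 0, "dz": 4, "spin": 0}, {"dx": 0, "dy": 0, "dz": 0, "spin": 0}, {"dx": 0, "dy": 0, "dz": 0, "spin": 0}])

```text
time: 26.7
ee_pos: [0.5512, -0.1824, 0.2299]
eef_rot: [0.999, 0.043, 0.0, -0.0]
ft_force: [0.8, -0.8, 0.5]
width: 0.0086
grip_force: 25.0
```

Run:
```python
from h import *
go(.5506,-.1819,.042,.086); w=imaging.camera("wrist"); held(w)
```

```text
grasp [ 0.5513 -0.1823  0.0659] yaw 0.086 d tool before spin [-0.07 -0.04  2.39]
spin -0.0 or 3.141 q7 -1.42
held nose tip [ 0.0274 -0.0012] plate [array([ 0.0254, -0.0296]), array([0.0254, 0.0032])]
```

>>> move_arm(steps=[{"dx": -0.1, "dy": -0.04, "dz": 1.0, "spin": 0}, {"dx": 0, "dy": 0, "dz": 0.6, "spin": 0}, {"dx": 0, "dy": 0, "dz": 0.4, "spin": 0}, {"dx": 0, "dy": 0, "dz": 0.2, "spin": 0}, {"dx": 0, "dy": 0, "dz": 0.2, "spin": 0}, {"dx": 0, "dy": 0, "dz": 0, "spin": 0}, {"dx": 0, "dy": 0, "dz": 0, "spin": 0}], squeeze=5)

```text
time: 27.45
ee_pos: [0.5497, -0.1835, 0.2053]
eef_rot: [0.999, 0.041, 0.0, 0.0]
ft_force: [-0.5, -1.0, 3.3]
width: 0.0089
grip_force: 5.0
```

>>> move_arm(steps=[{"dx": 0, "dy": 0, "dz": 0, "spin": 0}, {"dx": 0, "dy": 0, "dz": 0, "spin": 0}, {"dx": 0, "dy": 0, "dz": 0, "spin": 0}, {"dx": 0, "dy": 0, "dz": -2, "spin": 0}, {"dx": 0, "dy": 0, "dz": -4, "spin": 0}, {"dx": 0, "dy": 0, "dz": -5, "spin": 0}, {"dx": -4.5, "dy": 0, "dz": -3, "spin": 0}, {"dx": -4.5, "dy": 0, "dz": -3, "spin": 0}, {"dx": 0, "dy": 0, "dz": 0, "spin": 0}, {"dx": 0, "dy": 0, "dz": 0, "spin": 0}], claw=2.5)

```text
time: 28.45
ee_pos: [0.4662, -0.1905, 0.3713]
eef_rot: [0.999, 0.041, 0.001, 0.001]
ft_force: [1.0, 0.1, -0.6]
width: 0.0249
grip_force: 0.0
```

```bash
cat >> h.py <<'E'
def laid(w,h=.012):
    """brass blobs in the tray: extents in tray-aligned axes (x to the ledge) about the tray centre, mm"""
    hsv=cv2.cvtColor(w["img"],cv2.COLOR_RGB2HSV); m=cv2.inRange(hsv,(15,130,90),(30,255,255)); n,l,st,ce=cv2.connectedComponentsWithStats(m)
    y=.086; A=np.array([[np.cos(y),np.sin(y)],[np.sin(y),-np.cos(y)]])
    for i in range(1,n):
        v,u=np.nonzero(l==i); 
        if len(v)<60: continue
        P=np.array([A@(cast(w,*q,h)[:2]-[.5535,-.2038]) for q in zip(u,v)])*1000
        if (abs(P.mean(0))<[60,110]).all(): 
            r=lambda s:np.ptp(P[s][:,1]).round(); a,b=P[:,0].min(),P[:,0].max(); print("laid x",a.round(),b.round(),"y",P[:,1].min().round(),P[:,1].max().round(),"width at front/back",r(P[:,0]>b-5),r(P[:,0]<a+5))
E
python3 - <<'E'
from h import *
w=imaging.camera("wrist"); tray(w,8); laid(w); print("old"); laid(np.load("wt4.npy",allow_pickle=True).item()); brass(imaging.camera("top"))
go(*tab(-.0507,-.0288)+[0,0,.14],-np.pi+.0555)
E
```

```text
tray 559.7 -204.2 size [ 95.5 181.4] yaw 0.081
laid x -23.0 27.0 y -35.0 -7.0 width at front/back 11.0 28.0
laid x -24.0 26.0 y -81.0 -51.0 width at front/back 11.0 29.0
old
laid x -24.0 27.0 y -81.0 -52.0 width at front/back 10.0 28.0
brass x -44.7 -50.0 -40.0 y -88.8 n 12
grasp [ 0.4669 -0.1899  0.2056] yaw 0.083 d tool before spin [  7.49 -28.75  -0.75]
spin -3.114 or 0.028 q7 -1.24
```

Clasp B is laid (x -23..27, y -35..-7, nose forward). Next is clasp C.

>>> move_arm(steps=[{"dx": 1.07, "dy": -4.11, "dz": -0.75, "spin": 0}, {"dx": 1.07, "dy": -4.11, "dz": 0, "spin": 0}, {"dx": 1.07, "dy": -4.11, "dz": 0, "spin": 0}, {"dx": 1.07, "dy": -4.11, "dz": 0, "spin": 0}, {"dx": 1.07, "dy": -4.11, "dz": 0, "spin": 0}, {"dx": 1.07, "dy": -4.11, "dz": 0, "spin": 0}, {"dx": 1.07, "dy": -4.11, "dz": 0, "spin": 0}, {"dx": 0, "dy": 0, "dz": 0, "spin": -0.148}, {"dx": 0, "dy": 0, "dz": 0, "spin": -0.148}, {"dx": 0, "dy": 0, "dz": 0, "spin": -0.148}, {"dx": 0, "dy": 0, "dz": 0, "spin": -0.148}, {"dx": 0, "dy": 0, "dz": 0, "spin": -0.148}])

```text
time: 29.75
ee_pos: [0.5178, 0.1034, 0.3765]
eef_rot: [0.915, 0.403, -0.001, -0.001]
ft_force: [0.0, 0.7, 0.0]
width: 0.0247
grip_force: 0.0
```

>>> move_arm(steps=[{"dx": 0, "dy": 0, "dz": 0, "spin": -0.148}, {"dx": 0, "dy": 0, "dz": 0, "spin": -0.148}, {"dx": 0, "dy": 0, "dz": 0, "spin": -0.148}, {"dx": 0, "dy": 0, "dz": 0, "spin": -0.148}, {"dx": 0, "dy": 0, "dz": 0, "spin": -0.148}, {"dx": 0, "dy": 0, "dz": 0, "spin": -0.148}, {"dx": 0, "dy": 0, "dz": 0, "spin": -0.148}, {"dx": 0, "dy": 0, "dz": 0, "spin": -0.148}, {"dx": 0, "dy": 0, "dz": 0, "spin": -0.148}, {"dx": 0, "dy": 0, "dz": 0, "spin": -0.148}, {"dx": 0, "dy": 0, "dz": 0, "spin": -0.148}, {"dx": 0, "dy": 0, "dz": 0, "spin": -0.148}])

```text
time: 30.95
ee_pos: [0.5178, 0.1033, 0.3768]
eef_rot: [0.265, 0.964, 0.001, -0.001]
ft_force: [0.7, 0.0, 0.9]
width: 0.0252
grip_force: 0.0
```

>>> move_arm(steps=[{"dx": 0, "dy": 0, "dz": 0, "spin": -0.148}, {"dx": 0, "dy": 0, "dz": 0, "spin": -0.148}, {"dx": 0, "dy": 0, "dz": 0, "spin": -0.148}, {"dx": 0, "dy": 0, "dz": 0, "spin": -0.148}, {"dx": 0, "dy": 0, "dz": 0, "spin": 0}, {"dx": 0, "dy": 0, "dz": 0, "spin": 0}])

```text
time: 31.55
ee_pos: [0.5176, 0.1029, 0.3772]
eef_rot: [-0.023, 1.0, 0.001, -0.001]
ft_force: [1.1, -0.3, 0.6]
width: 0.0246
grip_force: 0.0
```

Run:
```python
from h import *
w=imaging.camera("wrist"); brass(w); save(w,"wC"); go(*tab(-.0507,-.0288),-np.pi+.0555)
```

```text
brass x -47.0 -54.0 -40.0 y -30.0 n 57
brass x 35.6 31.0 40.0 y 37.6 n 20
brass x 56.1 52.0 61.0 y 37.7 n 23
brass x 92.7 83.0 101.0 y 112.1 n 1315
brass x 93.2 86.0 99.0 y -99.7 n 1346
grasp [0.5174 0.1031 0.2134] yaw -3.096 d tool before spin [-0.03 -0.04 14.01]
spin -0.01 or 3.132 q7 1.07
```

>>> move_arm(steps=[{"dx": -0.03, "dy": -0.04, "dz": 4.5, "spin": -0.01}, {"dx": 0, "dy": 0, "dz": 4.5, "spin": 0}, {"dx": 0, "dy": 0, "dz": 2.5, "spin": 0}, {"dx": 0, "dy": 0, "dz": 1.5, "spin": 0}, {"dx": 0, "dy": 0, "dz": 0.95, "spin": 0}, {"dx": 0, "dy": 0, "dz": 0, "spin": 0}, {"dx": 0, "dy": 0, "dz": 0, "spin": 0}])

```text
time: 32.3
ee_pos: [0.5182, 0.1026, 0.2395]
eef_rot: [-0.029, 1.0, 0.0, 0.001]
ft_force: [-0.8, -0.0, -0.3]
width: 0.0247
grip_force: 0.0
```

>>> move_arm(steps=[{"dx": 0, "dy": 0, "dz": 0, "spin": 0}, {"dx": 0, "dy": 0, "dz": 0, "spin": 0}, {"dx": 0, "dy": 0, "dz": 0, "spin": 0}, {"dx": 0, "dy": 0, "dz": 0, "spin": 0}], claw=0, squeeze=15)

```text
time: 32.7
ee_pos: [0.5179, 0.1023, 0.2389]
eef_rot: [-0.029, 1.0, -0.0, 0.0]
ft_force: [-0.5, -0.8, 4.9]
width: 0.0085
grip_force: 15.0
```

Run:
```python
from h import *
go(*tab(.02,-.0288),-np.pi+.0555)
```

```text
grasp [0.5181 0.1022 0.0749] yaw -3.083 d tool before spin [-6.87  0.05 -1.31]
spin 0.003 or -3.138 q7 0.96
```

Drag 7.0 cm (dx -6.9, dz -1.47), then lift and turn.

>>> move_arm(steps=[{"dx": -0.77, "dy": 0, "dz": -0.17, "spin": 0}, {"dx": -0.77, "dy": 0, "dz": -0.165, "spin": 0}, {"dx": -0.77, "dy": 0, "dz": -0.165, "spin": 0}, {"dx": -0.77, "dy": 0, "dz": -0.165, "spin": 0}, {"dx": -0.77, "dy": 0, "dz": -0.165, "spin": 0}, {"dx": -0.77, "dy": 0, "dz": -0.165, "spin": 0}, {"dx": -0.77, "dy": 0, "dz": -0.165, "spin": 0}, {"dx": -0.77, "dy": 0, "dz": -0.165, "spin": 0}, {"dx": -0.77, "dy": 0, "dz": -0.165, "spin": 0}, {"dx": 0, "dy": 0, "dz": 0, "spin": 0}, {"dx": 0, "dy": 0, "dz": 0, "spin": 0}])

```text
time: 33.8
ee_pos: [0.5872, 0.1067, 0.2537]
eef_rot: [-0.03, 1.0, 0.0, 0.0]
ft_force: [-0.1, 0.1, 4.3]
width: 0.009
grip_force: 15.0
```

>>> move_arm(steps=[{"dx": 0, "dy": 0, "dz": -1.5, "spin": 0}, {"dx": 0, "dy": 0, "dz": -3, "spin": 0}, {"dx": 0, "dy": 0, "dz": -4, "spin": 0.148}, {"dx": 0, "dy": 0, "dz": -4, "spin": 0.148}, {"dx": 0, "dy": 0, "dz": -3, "spin": 0.148}, {"dx": 0, "dy": 0, "dz": 0, "spin": 0.148}, {"dx": 0, "dy": 0, "dz": 0, "spin": 0.148}, {"dx": 0, "dy": 0, "dz": 0, "spin": 0.148}, {"dx": 0, "dy": 0, "dz": 0, "spin": 0.148}, {"dx": 0, "dy": 0, "dz": 0, "spin": 0.148}, {"dx": 0, "dy": 0, "dz": 0, "spin": 0.148}, {"dx": 0, "dy": 0, "dz": 0, "spin": 0.148}], squeeze=25)

```text
time: 35.0
ee_pos: [0.5866, 0.1065, 0.4091]
eef_rot: [0.654, 0.756, 0.0, 0.0]
ft_force: [0.6, 0.1, 0.3]
width: 0.0093
grip_force: 25.0
```

>>> move_arm(steps=[{"dx": 0, "dy": 0, "dz": 0, "spin": 0.148}, {"dx": 0, "dy": 0, "dz": 0, "spin": 0.148}, {"dx": 0, "dy": 0, "dz": 0, "spin": 0.148}, {"dx": 0, "dy": 0, "dz": 0, "spin": 0.148}, {"dx": 0, "dy": 0, "dz": 0, "spin": 0.148}, {"dx": 0, "dy": 0, "dz": 0, "spin": 0.148}, {"dx": 0, "dy": 0, "dz": 0, "spin": 0.148}, {"dx": 0, "dy": 0, "dz": 0, "spin": 0.148}, {"dx": 0, "dy": 0, "dz": 0, "spin": 0.148}, {"dx": 0, "dy": 0, "dz": 0, "spin": 0.148}, {"dx": 0, "dy": 0, "dz": 0, "spin": 0.148}, {"dx": 0, "dy": 0, "dz": 0, "spin": 0}])

```text
time: 36.2
ee_pos: [0.5866, 0.1066, 0.4091]
eef_rot: [0.999, 0.045, 0.0, -0.0]
ft_force: [-0.7, 0.3, 0.7]
width: 0.0088
grip_force: 25.0
```

Run:
```python
from h import *
go(.44,-.2,.24,.085)
```

```text
grasp [0.5867 0.1066 0.2451] yaw 0.091 d tool before spin [-17.39  29.2    0.5 ]
spin 0.006 or -3.136 q7 -1.87
```

>>> move_arm(steps=[{"dx": -2.17, "dy": 3.65, "dz": 0.06, "spin": 0}, {"dx": -2.17, "dy": 3.65, "dz": 0.06, "spin": 0}, {"dx": -2.17, "dy": 3.65, "dz": 0.06, "spin": 0}, {"dx": -2.17, "dy": 3.65, "dz": 0.06, "spin": 0}, {"dx": -2.17, "dy": 3.65, "dz": 0.06, "spin": 0}, {"dx": -2.17, "dy": 3.65, "dz": 0.06, "spin": 0}, {"dx": -2.17, "dy": 3.65, "dz": 0.06, "spin": 0}, {"dx": -2.17, "dy": 3.65, "dz": 0.06, "spin": 0}, {"dx": 0, "dy": 0, "dz": 0, "spin": 0}, {"dx": 0, "dy": 0, "dz": 0, "spin": 0}])

```text
time: 37.2
ee_pos: [0.4408, -0.2009, 0.4039]
eef_rot: [0.999, 0.047, 0.0, 0.0]
ft_force: [1.6, 1.3, -0.4]
width: 0.0085
grip_force: 25.0
```

Run:
```python
from h import *
w=imaging.camera("wrist"); tray(w,8); laid(w); held(w); go(.5544,-.2257,.06,.086)
```

```text
tray 558.6 -204.0 size [ 96.6 180.6] yaw 0.089
laid x -24.0 26.0 y -81.0 -51.0 width at front/back 9.0 29.0
laid x -23.0 27.0 y -35.0 -6.0 width at front/back 9.0 29.0
held nose tip [ 0.0388 -0.0212] plate [array([ 0.0194, -0.0131]), array([0.0194, 0.0139])]
grasp [ 0.4414 -0.1998  0.2399] yaw 0.096 d tool before spin [10.99  3.67 17.99]
spin 0.01 or -3.131 q7 -1.16
```

>>> move_arm(steps=[{"dx": 3.67, "dy": 1.22, "dz": 0, "spin": 0}, {"dx": 3.67, "dy": 1.22, "dz": 0, "spin": 0}, {"dx": 3.66, "dy": 1.23, "dz": 0, "spin": 0}, {"dx": 0, "dy": 0, "dz": 4.5, "spin": 0.01}, {"dx": 0, "dy": 0, "dz": 4.5, "spin": 0}, {"dx": 0, "dy": 0, "dz": 4.5, "spin": 0}, {"dx": 0, "dy": 0, "dz": 4, "spin": 0}, {"dx": 0, "dy": 0, "dz": 0, "spin": 0}, {"dx": 0, "dy": 0, "dz": 0, "spin": 0}])

```text
time: 38.15
ee_pos: [0.5549, -0.2256, 0.2294]
eef_rot: [0.999, 0.043, 0.0, -0.0]
ft_force: [0.4, 0.0, 0.4]
width: 0.0085
grip_force: 25.0
```

Run:
```python
from h import *
go(.5544,-.2257,.042,.086)
```

```text
grasp [ 0.5549 -0.2255  0.0654] yaw 0.086 d tool before spin [-0.05  0.02  2.34]
spin -0.0 or 3.141 q7 -1.31
```

>>> move_arm(steps=[{"dx": -0.05, "dy": 0, "dz": 1.0, "spin": 0}, {"dx": 0, "dy": 0, "dz": 0.6, "spin": 0}, {"dx": 0, "dy": 0, "dz": 0.4, "spin": 0}, {"dx": 0, "dy": 0, "dz": 0.2, "spin": 0}, {"dx": 0, "dy": 0, "dz": 0.15, "spin": 0}, {"dx": 0, "dy": 0, "dz": 0, "spin": 0}, {"dx": 0, "dy": 0, "dz": 0, "spin": 0}], squeeze=5)

```text
time: 38.85
ee_pos: [0.5537, -0.227, 0.2054]
eef_rot: [0.999, 0.041, 0.0, 0.0]
ft_force: [-1.9, -0.7, 4.0]
width: 0.0087
grip_force: 5.0
```

>>> move_arm(steps=[{"dx": 0, "dy": 0, "dz": 0, "spin": 0}, {"dx": 0, "dy": 0, "dz": 0, "spin": 0}, {"dx": 0, "dy": 0, "dz": 0, "spin": 0}, {"dx": 0, "dy": 0, "dz": -2, "spin": 0}, {"dx": 0, "dy": 0, "dz": -4, "spin": 0}, {"dx": 0, "dy": 0, "dz": -5, "spin": 0}, {"dx": -4.5, "dy": 0, "dz": -3, "spin": 0}, {"dx": -4.5, "dy": 0, "dz": -3, "spin": 0}, {"dx": 0, "dy": 0, "dz": 0, "spin": 0}, {"dx": 0, "dy": 0, "dz": 0, "spin": 0}], claw=2.5)

```text
time: 39.85
ee_pos: [0.4703, -0.2339, 0.3713]
eef_rot: [0.999, 0.041, 0.001, 0.001]
ft_force: [-0.2, 0.6, -0.8]
width: 0.0248
grip_force: 0.0
```

Run:
```python
from h import *
w=imaging.camera("wrist"); tray(w,8); laid(w); brass(imaging.camera("top")); brass(w)
go(*tab(-.0613,-.0867)+[0,0,.14],-np.pi+.0555)
```

```text
tray 559.2 -204.2 size [ 95.6 180.4] yaw 0.081
laid x -22.0 28.0 y -36.0 -6.0 width at front/back 10.0 28.0
laid x -23.0 28.0 y 8.0 38.0 width at front/back 10.0 28.0
laid x -23.0 26.0 y -81.0 -51.0 width at front/back 11.0 29.0
brass x -60.0 -85.0 -36.0 y -85.4 n 727
grasp [ 0.471  -0.2332  0.2057] yaw 0.084 d tool before spin [  6.25 -27.35  -0.53]
spin -3.114 or 0.028 q7 -1.16
```

Clasp C is laid, and D has not moved. Next is D.

>>> move_arm(steps=[{"dx": 0.89, "dy": -3.91, "dz": -0.5, "spin": 0}, {"dx": 0.89, "dy": -3.91, "dz": 0, "spin": 0}, {"dx": 0.89, "dy": -3.91, "dz": 0, "spin": 0}, {"dx": 0.89, "dy": -3.91, "dz": 0, "spin": 0}, {"dx": 0.89, "dy": -3.91, "dz": 0, "spin": 0}, {"dx": 0.9, "dy": -3.9, "dz": 0, "spin": 0}, {"dx": 0.9, "dy": -3.9, "dz": 0, "spin": 0}, {"dx": 0, "dy": 0, "dz": 0, "spin": -0.148}, {"dx": 0, "dy": 0, "dz": 0, "spin": -0.148}, {"dx": 0, "dy": 0, "dz": 0, "spin": -0.148}, {"dx": 0, "dy": 0, "dz": 0, "spin": -0.148}, {"dx": 0, "dy": 0, "dz": 0, "spin": -0.148}])

```text
time: 41.15
ee_pos: [0.5107, 0.0449, 0.3741]
eef_rot: [0.915, 0.403, -0.001, -0.001]
ft_force: [1.4, -0.1, 0.2]
width: 0.0252
grip_force: 0.0
```

>>> move_arm(steps=[{"dx": 0, "dy": 0, "dz": 0, "spin": -0.148}, {"dx": 0, "dy": 0, "dz": 0, "spin": -0.148}, {"dx": 0, "dy": 0, "dz": 0, "spin": -0.148}, {"dx": 0, "dy": 0, "dz": 0, "spin": -0.148}, {"dx": 0, "dy": 0, "dz": 0, "spin": -0.148}, {"dx": 0, "dy": 0, "dz": 0, "spin": -0.148}, {"dx": 0, "dy": 0, "dz": 0, "spin": -0.148}, {"dx": 0, "dy": 0, "dz": 0, "spin": -0.148}, {"dx": 0, "dy": 0, "dz": 0, "spin": -0.148}, {"dx": 0, "dy": 0, "dz": 0, "spin": -0.148}, {"dx": 0, "dy": 0, "dz": 0, "spin": -0.148}, {"dx": 0, "dy": 0, "dz": 0, "spin": -0.148}])

```text
time: 42.35
ee_pos: [0.5107, 0.0448, 0.3743]
eef_rot: [0.264, 0.964, 0.001, -0.001]
ft_force: [-0.1, -1.0, 0.2]
width: 0.025
grip_force: 0.0
```

>>> move_arm(steps=[{"dx": 0, "dy": 0, "dz": 0, "spin": -0.148}, {"dx": 0, "dy": 0, "dz": 0, "spin": -0.148}, {"dx": 0, "dy": 0, "dz": 0, "spin": -0.148}, {"dx": 0, "dy": 0, "dz": 0, "spin": -0.148}, {"dx": 0, "dy": 0, "dz": 0, "spin": 0}, {"dx": 0, "dy": 0, "dz": 0, "spin": 0}])

```text
time: 42.95
ee_pos: [0.5105, 0.0444, 0.3747]
eef_rot: [-0.023, 1.0, 0.001, -0.001]
ft_force: [-0.2, -0.1, -0.5]
width: 0.025
grip_force: 0.0
```

Run:
```python
from h import *
w=imaging.camera("wrist"); brass(w); save(w,"wD"); go(*tab(-.0613,-.0867),-np.pi+.0555)
```

```text
brass x -54.3 -70.0 -40.0 y -86.9 n 188
brass x 24.9 20.0 30.0 y -20.7 n 23
brass x 46.6 41.0 52.0 y -20.7 n 28
brass x 81.8 72.0 90.0 y 52.7 n 1320
grasp [0.5103 0.0445 0.2109] yaw -3.096 d tool before spin [-3.000e-02 -1.000e-02  1.398e+01]
spin -0.01 or 3.132 q7 1.31
```

>>> move_arm(steps=[{"dx": -0.03, "dy": 0, "dz": 4.5, "spin": -0.01}, {"dx": 0, "dy": 0, "dz": 4.5, "spin": 0}, {"dx": 0, "dy": 0, "dz": 2.5, "spin": 0}, {"dx": 0, "dy": 0, "dz": 1.5, "spin": 0}, {"dx": 0, "dy": 0, "dz": 0.95, "spin": 0}, {"dx": 0, "dy": 0, "dz": 0, "spin": 0}, {"dx": 0, "dy": 0, "dz": 0, "spin": 0}])

```text
time: 43.7
ee_pos: [0.5111, 0.0442, 0.237]
eef_rot: [-0.029, 1.0, -0.0, 0.001]
ft_force: [0.4, -1.1, 1.0]
width: 0.025
grip_force: 0.0
```

>>> move_arm(steps=[{"dx": 0, "dy": 0, "dz": 0, "spin": 0}, {"dx": 0, "dy": 0, "dz": 0, "spin": 0}, {"dx": 0, "dy": 0, "dz": 0, "spin": 0}, {"dx": 0, "dy": 0, "dz": 0, "spin": 0}], claw=0, squeeze=15)

```text
time: 44.1
ee_pos: [0.5108, 0.044, 0.2365]
eef_rot: [-0.03, 1.0, -0.0, 0.0]
ft_force: [-0.3, -0.4, 4.5]
width: 0.0089
grip_force: 15.0
```

Run:
```python
from h import *
go(*tab(.02,-.0867),-np.pi+.0555)
```

```text
grasp [0.5109 0.044  0.0725] yaw -3.083 d tool before spin [-7.91  0.03 -1.55]
spin 0.004 or -3.138 q7 1.2
```

>>> move_arm(steps=[{"dx": -0.8, "dy": 0, "dz": -0.17, "spin": 0}, {"dx": -0.8, "dy": 0, "dz": -0.17, "spin": 0}, {"dx": -0.8, "dy": 0, "dz": -0.17, "spin": 0}, {"dx": -0.8, "dy": 0, "dz": -0.17, "spin": 0}, {"dx": -0.8, "dy": 0, "dz": -0.17, "spin": 0}, {"dx": -0.8, "dy": 0, "dz": -0.17, "spin": 0}, {"dx": -0.8, "dy": 0, "dz": -0.17, "spin": 0}, {"dx": -0.8, "dy": 0, "dz": -0.17, "spin": 0}, {"dx": -0.8, "dy": 0, "dz": -0.17, "spin": 0}, {"dx": -0.75, "dy": 0, "dz": -0.17, "spin": 0}, {"dx": 0, "dy": 0, "dz": 0, "spin": 0}, {"dx": 0, "dy": 0, "dz": 0, "spin": 0}])

```text
time: 45.3
ee_pos: [0.5902, 0.0489, 0.2534]
eef_rot: [-0.03, 1.0, -0.0, 0.0]
ft_force: [-1.0, 1.0, 4.9]
width: 0.0082
grip_force: 15.0
```

>>> move_arm(steps=[{"dx": 0, "dy": 0, "dz": -1.5, "spin": 0}, {"dx": 0, "dy": 0, "dz": -3, "spin": 0}, {"dx": 0, "dy": 0, "dz": -4, "spin": 0.148}, {"dx": 0, "dy": 0, "dz": -4, "spin": 0.148}, {"dx": 0, "dy": 0, "dz": -3, "spin": 0.148}, {"dx": 0, "dy": 0, "dz": 0, "spin": 0.148}, {"dx": 0, "dy": 0, "dz": 0, "spin": 0.148}, {"dx": 0, "dy": 0, "dz": 0, "spin": 0.148}, {"dx": 0, "dy": 0, "dz": 0, "spin": 0.148}, {"dx": 0, "dy": 0, "dz": 0, "spin": 0.148}, {"dx": 0, "dy": 0, "dz": 0, "spin": 0.148}, {"dx": 0, "dy": 0, "dz": 0, "spin": 0.148}], squeeze=25)

```text
time: 46.5
ee_pos: [0.5898, 0.0489, 0.409]
eef_rot: [0.654, 0.756, 0.0, 0.0]
ft_force: [-0.1, 0.3, -0.8]
width: 0.0085
grip_force: 25.0
```

>>> move_arm(steps=[{"dx": 0, "dy": 0, "dz": 0, "spin": 0.148}, {"dx": 0, "dy": 0, "dz": 0, "spin": 0.148}, {"dx": 0, "dy": 0, "dz": 0, "spin": 0.148}, {"dx": 0, "dy": 0, "dz": 0, "spin": 0.148}, {"dx": 0, "dy": 0, "dz": 0, "spin": 0.148}, {"dx": 0, "dy": 0, "dz": 0, "spin": 0.148}, {"dx": 0, "dy": 0, "dz": 0, "spin": 0.148}, {"dx": 0, "dy": 0, "dz": 0, "spin": 0.148}, {"dx": 0, "dy": 0, "dz": 0, "spin": 0.148}, {"dx": 0, "dy": 0, "dz": 0, "spin": 0.148}, {"dx": 0, "dy": 0, "dz": 0, "spin": 0.148}, {"dx": 0, "dy": 0, "dz": 0, "spin": 0}])

```text
time: 47.7
ee_pos: [0.5898, 0.0489, 0.4089]
eef_rot: [0.999, 0.045, 0.0, -0.0]
ft_force: [-0.3, 0.1, -0.1]
width: 0.0086
grip_force: 25.0
```

Run:
```python
from h import *
go(.44,-.2,.24,.085)
```

```text
grasp [0.5899 0.049  0.2449] yaw 0.091 d tool before spin [-17.19  23.44   0.47]
spin 0.006 or -3.136 q7 -1.72
```

>>> move_arm(steps=[{"dx": -2.46, "dy": 3.35, "dz": 0.07, "spin": 0}, {"dx": -2.46, "dy": 3.35, "dz": 0.07, "spin": 0}, {"dx": -2.46, "dy": 3.35, "dz": 0.07, "spin": 0}, {"dx": -2.46, "dy": 3.35, "dz": 0.07, "spin": 0}, {"dx": -2.46, "dy": 3.35, "dz": 0.07, "spin": 0}, {"dx": -2.46, "dy": 3.35, "dz": 0.07, "spin": 0}, {"dx": -2.43, "dy": 3.34, "dz": 0.05, "spin": 0}, {"dx": 0, "dy": 0, "dz": 0, "spin": 0}, {"dx": 0, "dy": 0, "dz": 0, "spin": 0}])

```text
time: 48.6
ee_pos: [0.4402, -0.201, 0.4039]
eef_rot: [0.999, 0.047, 0.0, 0.0]
ft_force: [0.5, 0.3, -0.2]
width: 0.0089
grip_force: 25.0
```

Run:
```python
from h import *
w=imaging.camera("wrist"); tray(w,8); laid(w); held(w); go(.5582,-.2696,.06,.086)
```

```text
tray 559.8 -204.7 size [ 96.2 180.9] yaw 0.057
laid x -23.0 27.0 y -35.0 -6.0 width at front/back 9.0 29.0
laid x -23.0 28.0 y 8.0 37.0 width at front/back 10.0 28.0
laid x -24.0 26.0 y -81.0 -51.0 width at front/back 10.0 29.0
held nose tip [ 0.0388 -0.0213] plate [array([ 0.0194, -0.0132]), array([0.0194, 0.0144])]
grasp [ 0.4408 -0.2     0.2397] yaw 0.096 d tool before spin [11.    8.05 17.98]
spin 0.01 or -3.131 q7 -1.15
```

>>> move_arm(steps=[{"dx": 3.67, "dy": 2.68, "dz": 0, "spin": 0}, {"dx": 3.67, "dy": 2.68, "dz": 0, "spin": 0}, {"dx": 3.66, "dy": 2.69, "dz": 0, "spin": 0}, {"dx": 0, "dy": 0, "dz": 4.5, "spin": 0.01}, {"dx": 0, "dy": 0, "dz": 4.5, "spin": 0}, {"dx": 0, "dy": 0, "dz": 4.5, "spin": 0}, {"dx": 0, "dy": 0, "dz": 4, "spin": 0}, {"dx": 0, "dy": 0, "dz": 0, "spin": 0}, {"dx": 0, "dy": 0, "dz": 0, "spin": 0}])

```text
time: 49.55
ee_pos: [0.5584, -0.2695, 0.2291]
eef_rot: [0.999, 0.043, 0.0, -0.0]
ft_force: [0.2, -0.8, 0.3]
width: 0.0085
grip_force: 25.0
```

Run:
```python
from h import *
go(.5582,-.2696,.042,.086)
```

```text
grasp [ 0.5584 -0.2694  0.0651] yaw 0.086 d tool before spin [-0.03  0.02  2.31]
spin -0.0 or 3.141 q7 -1.18
```

>>> move_arm(steps=[{"dx": -0.03, "dy": 0, "dz": 1.0, "spin": 0}, {"dx": 0, "dy": 0, "dz": 0.6, "spin": 0}, {"dx": 0, "dy": 0, "dz": 0.4, "spin": 0}, {"dx": 0, "dy": 0, "dz": 0.2, "spin": 0}, {"dx": 0, "dy": 0, "dz": 0.1, "spin": 0}, {"dx": 0, "dy": 0, "dz": 0, "spin": 0}, {"dx": 0, "dy": 0, "dz": 0, "spin": 0}], squeeze=5)

```text
time: 50.25
ee_pos: [0.5573, -0.2707, 0.2056]
eef_rot: [0.999, 0.041, 0.0, 0.0]
ft_force: [-1.1, 0.8, 2.5]
width: 0.009
grip_force: 5.0
```

>>> move_arm(steps=[{"dx": 0, "dy": 0, "dz": 0, "spin": 0}, {"dx": 0, "dy": 0, "dz": 0, "spin": 0}, {"dx": 0, "dy": 0, "dz": 0, "spin": 0}, {"dx": 0, "dy": 0, "dz": -2, "spin": 0}, {"dx": 0, "dy": 0, "dz": -4, "spin": 0}, {"dx": 0, "dy": 0, "dz": -5, "spin": 0}, {"dx": -4.5, "dy": 0, "dz": -3, "spin": 0}, {"dx": -4.5, "dy": 0, "dz": -3, "spin": 0}, {"dx": 0, "dy": 0, "dz": 0, "spin": 0}, {"dx": 0, "dy": 0, "dz": 0, "spin": 0}], claw=2.5)

```text
time: 51.25
ee_pos: [0.4738, -0.2776, 0.3717]
eef_rot: [0.999, 0.041, 0.001, 0.001]
ft_force: [-0.1, 1.0, -0.3]
width: 0.025
grip_force: 0.0
```

Run:
```python
from h import *
w=imaging.camera("wrist"); tray(w,8); laid(w); c=imaging.camera("top")
hsv=cv2.cvtColor(c["img"],cv2.COLOR_RGB2HSV); m=cv2.inRange(hsv,(0,0,0),(180,255,45)); n,l,st,ce=cv2.connectedComponentsWithStats(m[170:215,160:205].copy())
print([(st[i].tolist(),cast(c,*(ce[i]+[160,170]),.092).round(4)) for i in range(1,n) if st[i,4]>10])
go(.49,.2,.26,.086)
```

```text
tray 559.3 -203.7 size [ 95.7 181.2] yaw 0.081
laid x -22.0 28.0 y -36.0 -5.0 width at front/back 10.0 30.0
laid x -23.0 28.0 y 8.0 38.0 width at front/back 10.0 28.0
laid x -22.0 27.0 y 52.0 81.0 width at front/back 9.0 28.0
laid x -23.0 26.0 y -81.0 -51.0 width at front/back 11.0 29.0
[([11, 17, 8, 7, 42], array([0.5264, 0.3939, 0.092 ])), ([19, 31, 8, 8, 25], array([0.4785, 0.3665, 0.092 ]))]
grasp [ 0.4747 -0.2768  0.206 ] yaw 0.084 d tool before spin [  5.51 -47.39  -5.37]
spin -0.002 or 3.139 q7 -1.07
```

All four clasps are laid and the lever ball is at (0.526, 0.394). Now to its far side.

>>> move_arm(steps=[{"dx": 0, "dy": -1, "dz": -4.8, "spin": 0}, {"dx": 1.05, "dy": -4.69, "dz": 0, "spin": 0}, {"dx": 1.05, "dy": -4.69, "dz": 0, "spin": 0}, {"dx": 1.05, "dy": -4.69, "dz": 0, "spin": 0}, {"dx": 1.05, "dy": -4.69, "dz": 0, "spin": 0}, {"dx": 1.05, "dy": -4.69, "dz": 0, "spin": 0}, {"dx": 1.05, "dy": -4.69, "dz": 0, "spin": 0}, {"dx": 1.05, "dy": -4.69, "dz": 0, "spin": 0}, {"dx": 1.05, "dy": -4.69, "dz": 0, "spin": 0}, {"dx": 1.05, "dy": -4.69, "dz": 0, "spin": 0}, {"dx": 1.05, "dy": -4.69, "dz": 0, "spin": 0}, {"dx": 1.05, "dy": -4.69, "dz": 0, "spin": 0}], claw=0)

```text
time: 52.55
ee_pos: [0.5461, 0.2591, 0.4173]
eef_rot: [0.999, 0.042, -0.001, -0.0]
ft_force: [0.8, -0.4, 0.2]
width: 0.0008
grip_force: 0.0
```

>>> move_arm(steps=[{"dx": 1.05, "dy": -4.69, "dz": 0, "spin": 0}, {"dx": 1.05, "dy": -4.69, "dz": 0, "spin": 0}, {"dx": 1.05, "dy": -4.69, "dz": 0, "spin": 0}, {"dx": 0, "dy": 0, "dz": 0, "spin": -0.066}, {"dx": 0, "dy": 0, "dz": 0, "spin": 0}, {"dx": 0, "dy": 0, "dz": 0, "spin": 0}])

```text
time: 53.15
ee_pos: [0.566, 0.3989, 0.4174]
eef_rot: [0.997, 0.073, -0.001, 0.0]
ft_force: [-0.5, -0.5, 1.1]
width: 0.0005
grip_force: 0.0
```

Run:
```python
from h import *
go(.567,.400,.095,.15)
```

```text
grasp [0.5658 0.3987 0.2534] yaw 0.147 d tool before spin [ 0.16 -0.12 15.84]
spin -0.003 or 3.138 q7 -2.28
```

>>> move_arm(steps=[{"dx": 0.16, "dy": -0.12, "dz": 4, "spin": 0}, {"dx": 0, "dy": 0, "dz": 4, "spin": 0}, {"dx": 0, "dy": 0, "dz": 4, "spin": 0}, {"dx": 0, "dy": 0, "dz": 3.6, "spin": 0}, {"dx": 0, "dy": 0, "dz": 0, "spin": 0}, {"dx": 0, "dy": 0, "dz": 0, "spin": 0}])

```text
time: 53.75
ee_pos: [0.5676, 0.3996, 0.2636]
eef_rot: [0.997, 0.073, 0.0, 0.0]
ft_force: [0.8, 1.1, 1.8]
width: 0.0005
grip_force: 0.0
```

>>> move_arm(steps=[{"dx": -1.5, "dy": 0, "dz": 0, "spin": 0}, {"dx": -1.5, "dy": 0, "dz": 0, "spin": 0}, {"dx": -1.5, "dy": 0, "dz": 0, "spin": 0}, {"dx": -1.5, "dy": 0, "dz": 0, "spin": 0}, {"dx": -1.5, "dy": 0, "dz": 0, "spin": 0}, {"dx": -1.0, "dy": 0, "dz": 0, "spin": 0}, {"dx": -0.6, "dy": 0, "dz": 0, "spin": 0}, {"dx": 0, "dy": 0, "dz": 0, "spin": 0}, {"dx": 0, "dy": 0, "dz": 0, "spin": 0}])

```text
time: 54.65
ee_pos: [0.4775, 0.387, 0.2633]
eef_rot: [0.997, 0.074, 0.0, -0.0]
ft_force: [0.2, -0.3, -0.2]
width: 0.0003
grip_force: 0.0
```

>>> move_arm(steps=[{"dx": -0.3, "dy": 0, "dz": 0, "spin": 0}, {"dx": -0.2, "dy": 0, "dz": 0, "spin": 0}, {"dx": 0, "dy": 0, "dz": 0, "spin": 0}, {"dx": 0, "dy": 0, "dz": 0, "spin": 0}])

```text
time: 55.05
ee_pos: [0.4731, 0.3861, 0.2627]
eef_rot: [0.997, 0.074, 0.001, -0.0]
ft_force: [5.1, 1.6, -2.8]
width: 0.0005
grip_force: 2.8
```

Run:
```python
from h import *
c=imaging.camera("side"); save(c,"side2",260,90,120,100,5)
print(telemetry.read_state()["ft_force"])
```

```text
[ 4.88917184  1.47663405 -3.35797263]
```

>>> move_arm(steps=[{"dx": -0.3, "dy": 0, "dz": 0, "spin": 0}, {"dx": 0, "dy": 0, "dz": 0, "spin": 0}, {"dx": 0, "dy": 0, "dz": 0, "spin": 0}])

```text
time: 55.4
ee_pos: [0.472, 0.3855, 0.263]
eef_rot: [0.997, 0.073, 0.003, -0.001]
ft_force: [15.2, 5.7, -10.5]
width: 0.0004
grip_force: 8.4
```

>>> move_arm(steps=[{"dx": 2, "dy": 0, "dz": 0, "spin": 0}, {"dx": 1, "dy": 0, "dz": -3, "spin": 0}, {"dx": 0, "dy": 0, "dz": -4.5, "spin": 0}, {"dx": 0, "dy": 0, "dz": -4.5, "spin": 0}, {"dx": 0, "dy": 4.5, "dz": 0, "spin": 0}, {"dx": 0, "dy": 4.5, "dz": 0, "spin": 0}, {"dx": 0, "dy": 4.5, "dz": 0, "spin": 0}, {"dx": 0, "dy": 4.5, "dz": 0, "spin": 0}, {"dx": 0, "dy": 0, "dz": 0, "spin": 0}, {"dx": 0, "dy": 0, "dz": 0, "spin": 0}])

```text
time: 56.4
ee_pos: [0.5258, 0.2113, 0.3828]
eef_rot: [0.997, 0.073, 0.0, 0.0]
ft_force: [0.0, 1.2, -0.0]
width: 0.0003
grip_force: 0.0
```

Run:
```python
from h import *
c=imaging.camera("top"); save(c,"top9",120,120,280,110,2.8); print(telemetry.read_state()["ft_force"])
```

```text
[0.75861613 0.12802249 0.31600185]
```

View pics/top9.png

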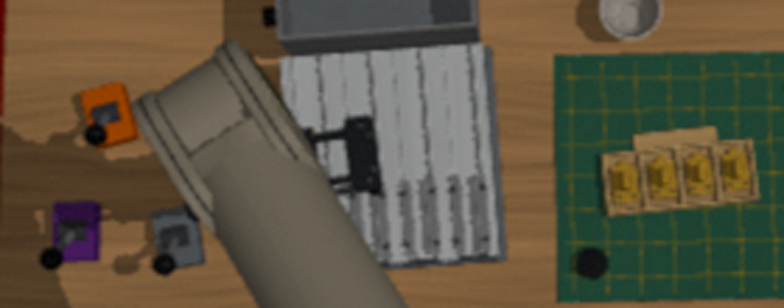

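The final view shows the lever ball back at (163,262), leaning towards the robot as at the start. All four clasps lie in the tray with their noses towards the ledge, and the gripper touches nothing.

```bash
python3 -c "
from bench import job
print(job.close_job())"
```

```text
the job is handed in; nothing more can be done
None
```

The job is handed in: the feeder was shut off, all four clasps were laid flat in their own compartments with noses towards the ledge, and the lever was pushed fully back towards the robot.

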